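# Raise the reagent bottles on the screw lift and lock it

## Robot

A 6-joint arm with a two-finger parallel gripper is mounted at the origin on a cart in front of the work surface, level with it; the furniture and walls round the work are solid. World frame = base frame: x ahead of the robot, y to its left, z up, the work surface at z = 0. Lengths are in m, angles in degrees, forces in N, time in s.
With the tool pointing down it reaches from about 0.275 to 0.975 m from the base axis. Payload 8.4 kg.
Tool frame: the origin (TCP) lies at the very end of the fingers, on their centre line; the grasp point (between the pads) lies 19 mm behind it; z points along the fingers, y is the line along which they close (so a half turn about z gives the same grasp; the last joint's range is limited). The gripper opens to 92 mm and grips with 3 to 60 N. Pads are 20 mm wide; open, the fingers measure 128 mm over their backs; the gripper's body (75 mm by 189 mm) begins 69 mm behind the grasp point.
Start: joints at [75.035, 20.225, 93.587, -0, 66.188, -0.138], TCP at [0.16, 0.604, 0.215] pointing down, gripper open.
Joint ranges: [-150.9, 150.9], [-52.94, 120.26], [3.33, 152.33], [-74.26, 254.26], [0, 154.13], [-172.89, 172.89]. Speed limits (degrees/s): [127.2, 127.2, 159.86, 180, 180, 180].

## Interface

Orientations are given as a 3x3 rotation matrix whose columns are the frame's x, y, z axes.
In Python, from bench import manip, imaging gives the robot as it stands.
- The arm moves only by the tool drive_tool, never from a script. Its argument "targets" is a list of rows, each an object of numbers: "wx", "wy", "wz": the turn, a rotation vector about the tool's x, y, z in units of 90 degrees (1.0 is 90 degrees); "x", "y", "z": the shift along the tool's x, y, z in units of 0.025 m (1.0 is 0.025 m); "jaw": the opening, from 0 (shut) to 1 (fully open). A call has 1 to 12 rows; each row shifts and turns the commanded pose from where the row before left it, along the tool's axes as they then stand; what a row does not reach is not made up. A row lasts 1/12 s, in which the tool goes at most 41.7 mm and 7.16 degrees, less where a joint would pass 70% of its speed; a pose out of reach is approached as far as the arm can. A call with a number of a shift or a turn outside -1 to 1 is refused whole. A call with a gripper value outside its range is refused whole. The fingers move at their own pace and stop on an object; "grip_force" is the grip in N (left out, the last holds). Time passes only in rows, so rows that do not move let the fingers close. It gives the time, the measured TCP pose, the force, the opening and the grip force at its end, in the units of the state.
- manip.get_state(): the state, without advancing time (a new reading comes with each control period).
- imaging.camera(name): name is "scene" or "top"; returns (picture, depth): 480x640x3 uint8, red, green, blue; 480x640 float32, m along the optical axis (not along the pixel's ray), 0 where there is no reading.
- imaging.camera_model(name): a dict with "fx", "fy", "cx", "cy" (pixels), "world_from_camera" (4x4, takes a point from camera to world coordinates). Camera axes: x right, y down, z forward; pixel columns grow to the right and rows downward; lengths in m; the calibration is good to about 2 mm. A picture is of the moment at which its call begins. camera_model takes no time and is no camera call.
- manip.finish_job(): hands the job in; it is judged then, once.
The state is a dict: "time_s": time; "qpos": joint angles; "joint_velocities": joint speeds; "joint_efforts": joint torques, N m; "ee_pos": TCP position; "tcp_rot": TCP orientation; "contact_force": force on the tool from outside, world axes, zero at the start; "wrist_torque": the same for the moment, N m; "grip_width": finger opening in m; "grasp_force": force on a finger pad.
Only numpy, scipy, OpenCV 4.12 (cv2) and the standard library are available. Lean on these libraries where they do the work, as an engineer would, in place of code of your own. Each camera call takes 0.05 s, during which the arm holds its last target. There are 200 camera calls.

## Task

Stand all the small amber bottles from the front edge of the worktop upright on the platform of the bottle lift, inside its rail. Pull up the lift's spring pin and turn it so that it stays out, then fit the crank on the screw and wind the loaded platform up until its pointer is level with the set mark on the rule. Then take the crank off and lay it flat in its steel tray again, and turn the spring pin back so that it springs fully in and locks the screw. Leave the set mark where it is.

Things in the scene. Friction and masses are not known exactly. Their poses are not given: they have to be found in the camera images.
- lift: grey bench lift, 236 x 212 mm, fixed; origin at worktop level, x to its rear, y to its left. In this frame: platform centre x -0.055 y 0; screw axis x 0.065 y 0; spring pin x 0.100 y -0.036; head plate x 0.030 to 0.126, y +-0.088, top z 0.146; below it, z 0.117 to 0.130, the screw's toothed lock disc of 57 mm radius; rule at x 0.030 y 0.108, 133 mm high
- platform_floor (a point): centre of the platform's floor, axes as the lift's. Floor 110 (x) x 170 (y) mm, with a rail of 6 mm bar round its edge, top 31 mm above the floor (inside 98 x 158 mm); three bottles fit side by side along y, 55 mm apart. The floor is 45 mm above the worktop at the start
- pointer (a point): tip of the pointer on the left-hand side of the platform, beside the rule; it rises with the platform (12 mm per turn of the screw)
- set_mark (a point): tip of the brass mark on the black slider that is clamped on the rule: the height at which the pointer must stand (it has been set 30 to 52 mm above the pointer). Not to be moved
- screw (a joint): turn of the upright screw, rad, 0 at the start, 32 at most; grows, and lifts the platform 12 mm per turn, when wound clockwise seen from above. Stays where it is left. While the spring pin is in, its blade stands between two of the 32 teeth of the lock disc and the screw cannot be turned; let in at any angle, it slips into the nearest gap
- shaft_top (a point): top centre of the screw's upright square drive end; x and y axes normal to its flats (they turn with the screw). The square is 12 mm wide, 14 mm long, with a lead end above that tapers to 5 mm width over 10 mm; it begins on a round shoulder of 34 mm diameter, 24 mm below this point, 198 mm above the worktop
- pin_knob (a point): centre of the spring pin's black wing knob, 36 (x) x 13 (y) x 20 (z) mm, x along the wings, z up; it goes up with joint pin_lift and round with joint pin_turn. At rest its centre is 171 mm above the worktop
- pin_lift (a joint): how far the spring pin is pulled up, m: 0 in (screw locked), 0.0075 resting in the notch, up to 0.0135. A spring pulls it down with 6 N at 0 and 11 N at 0.010. It must be lifted more than 0.0095 to turn
- pin_turn (a joint): turn of the wing knob, rad, anticlockwise from above: 0 (within 0.15) where the cross bar can sink into the collar's slot and the pin springs in; at 1.31 (within 0.15, stop at 1.46) the cross bar lies in the shallow rest notch and the pin stays out. In between it stands on the high land of the collar
- crank: loose steel crank, 0.28 kg; origin in the middle of the hub's underside, x along the arm, z up. Hub: boss 30 x 30 mm, 49 mm high, on a 48 mm square foot 7 mm thick; in its underside a 14 mm square socket, 27 mm deep, flats square to x and y. Arm 22 mm wide, 12 mm thick, underside level with the foot's, to x 0.067. Sits on the shaft's shoulder in any of 4 positions; play 1 mm, 9 degrees
- sleeve_mid (a point): middle of the crank's black upright sleeve, 23 mm diameter, from 13 to 74 mm above the crank's underside (this point: 48 mm above it), which turns freely on the crank: held in the fingers it can be led round in circles of 55 mm radius without turning the hand
- tray: shallow fixed steel tray, 100 (x) x 150 (y) x 20 mm, walls and floor 3 mm; origin under its centre on the worktop. The crank lies in it at the start
- bottle_a: small amber reagent bottle with a black cap, 45 mm diameter, 90 mm high, 0.21 kg, standing at the front of the worktop, right of the tray; origin at the centre of its underside. The cap is 27 mm in diameter, from 66 to 90 mm height. One to three are there; the amber bottles farther back are not among them
- bottle_b: small amber reagent bottle with a black cap, 45 mm diameter, 90 mm high, 0.21 kg, standing at the front of the worktop, right of the tray; origin at the centre of its underside. The cap is 27 mm in diameter, from 66 to 90 mm height. One to three are there; the amber bottles farther back are not among them
- bottle_c: small amber reagent bottle with a black cap, 45 mm diameter, 90 mm high, 0.21 kg, standing at the front of the worktop, right of the tray; origin at the centre of its underside. The cap is 27 mm in diameter, from 66 to 90 mm height. One to three are there; the amber bottles farther back are not among them

How it is judged (in metres and radians):
On the way, in this order (a step that is already met when the one before it is completed fails the run):
1. the spring pin is out, turned into its rest notch and let go (value of joint pin_lift above 0.006 m and value of joint pin_turn above 1.05 rad and contact force between the fingers and anything else below 0.5 N), for 0.3 s.
2. all bottles stand on the platform and the pointer has been wound level with the set mark with the crank on the screw (z of pointer in the frame of set_mark between -0.004 and 0.004 m and x of bottle_a in the frame of platform_floor between -0.045 and 0.045 m and y of bottle_a in the frame of platform_floor between -0.075 and 0.075 m and z of bottle_a in the frame of platform_floor between -0.006 and 0.006 m and angle between each of bottle_a, bottle_b, bottle_c's own z axis and vertical below 0.15 rad and x of bottle_b in the frame of platform_floor between -0.045 and 0.045 m and y of bottle_b in the frame of platform_floor between -0.075 and 0.075 m and z of bottle_b in the frame of platform_floor between -0.006 and 0.006 m and x of bottle_c in the frame of platform_floor between -0.045 and 0.045 m and y of bottle_c in the frame of platform_floor between -0.075 and 0.075 m and z of bottle_c in the frame of platform_floor between -0.006 and 0.006 m and horizontal distance between crank and shaft_top below 0.008 m), for 0.2 s.
At the end, for the whole second after the job is handed in: every bottle present upright (within 0.15 rad) on the platform inside the rail; pointer within 4 mm of the set mark's height; pin fully in (pin_lift under 1.5 mm, pin_turn within 0.3 rad of 0); crank flat in the tray with hub and sleeve inside it; all at rest (z of pointer in the frame of set_mark between -0.004 and 0.004 m and x of bottle_a in the frame of platform_floor between -0.045 and 0.045 m and y of bottle_a in the frame of platform_floor between -0.075 and 0.075 m and z of bottle_a in the frame of platform_floor between -0.006 and 0.006 m and angle between each of bottle_a, bottle_b, bottle_c's own z axis and vertical below 0.15 rad and x of bottle_b in the frame of platform_floor between -0.045 and 0.045 m and y of bottle_b in the frame of platform_floor between -0.075 and 0.075 m and z of bottle_b in the frame of platform_floor between -0.006 and 0.006 m and x of bottle_c in the frame of platform_floor between -0.045 and 0.045 m and y of bottle_c in the frame of platform_floor between -0.075 and 0.075 m and z of bottle_c in the frame of platform_floor between -0.006 and 0.006 m and value of joint pin_lift below 0.0015 m and value of joint pin_turn between -0.3 and 0.3 rad and x of crank in the frame of tray between -0.05 and 0.05 m and y of crank in the frame of tray between -0.075 and 0.075 m and x of sleeve_mid in the frame of tray between -0.05 and 0.05 m and y of sleeve_mid in the frame of tray between -0.075 and 0.075 m and height (world z) of crank below 0.008 m and angle between crank's own z axis and vertical below 0.1 rad and linear speed of each of crank, bottle_a, bottle_b, bottle_c below 0.02 m/s); the robot touches nothing.
It fails at once if the set mark is shifted by more than 3 mm (distance of set_mark from where it was at the start of the episode above 0.003 m).
Of bottle_a, bottle_b, bottle_c only 1 to 3 are there at a start; the rules pass over those that are not, and their reading is None.
At some moment in a run one of crank may be knocked a few centimetres aside while the robot is not near it.
It also fails if it takes over 210 s, if anything falls off the work surface, if the arm or the gripper's body presses on something with over 40 N, if the wrist force passes 120 N, or if a joint passes its speed limit or range.

## Working session

There is one attempt and no reset: what is moved stays moved. The work goes in short steps, Python scripts to look and compute and a tool call to move; the robot and the scene stay as the last step left them, time stands still between calls to the robot, and variables do not carry over. Pictures are saved under pics/ and viewed, at most 14 in all, crops included, and the job is handed in when it is done.

Besides the shell and the picture viewer there is one more tool, called after ">>>" by a JSON object that holds its "op" and its "data", one argument or row to a line. drive_tool: Moves the arm, as the interface text tells. Its arguments: {"type":"object","properties":{"targets":{"type":"array","items":{"type":"object","properties":{"wx":{"type":"number"},"wy":{"type":"number"},"wz":{"type":"number"},"x":{"type":"number"},"y":{"type":"number"},"z":{"type":"number"},"jaw":{"type":"number"}}}},"grip_force":{"type":"number"}},"required":["targets"]}

```bash
mkdir -p pics; ls
python3 - <<'E'
from bench import manip, imaging
import cv2, numpy as np
print(manip.get_state())
for n in("scene","top"):
    p,d=imaging.camera(n); cv2.imwrite(f"pics/{n}0.png",p[...,::-1]); np.savez(f"{n}0.npz",p=p,d=d); print(n,imaging.camera_model(n),d.min(),d.max())
E
```

```text
pics
{'time_s': 0.0, 'qpos': array([ 7.50324167e+01,  2.02600473e+01,  9.36282130e+01, -1.39159638e-03,
        6.61878160e+01, -1.37463154e-01]), 'joint_velocities': array([-0.08077281,  0.04107855, -0.03690914,  0.03939785,  0.0558867 ,
       -0.06005762]), 'joint_efforts': array([-4.14542388e-03, -5.93843758e+01, -3.34202456e+01,  6.93675689e-02,
        2.35659216e-02, -1.65156453e-04]), 'ee_pos': array([0.15985296, 0.60370925, 0.21389673]), 'tcp_rot': array([[-9.66691485e-01,  2.55944271e-01, -3.21462599e-04],
       [ 2.55944472e-01,  9.66690626e-01, -1.28847029e-03],
       [-1.90217086e-05, -1.32782984e-03, -9.99999118e-01]]), 'contact_force': array([ 0.83846631, -0.10022339,  0.3358985 ]), 'wrist_torque': array([ 0.01487678, -0.01911613,  0.01554649]), 'grasp_force': 0.0, 'grip_width': 0.09205937025993027}
scene {'fx': 478.4970791123137, 'fy': 478.4970791123137, 'cx': 311.57704427617784, 'cy': 243.88884605829287, 'world_from_camera': array([[ 0.75373654, -0.31861455,  0.57477473, -0.10667167],
       [-0.65672855, -0.39747449,  0.64087568, -0.71057039],
       [ 0.02426598, -0.8605224 , -0.50883432,  0.71791121],
       [ 0.        ,  0.        ,  0.        ,  1.        ]])} 0.0 2.575036
top {'fx': 433.8630796358237, 'fy': 433.8630796358237, 'cx': 323.11443397807983, 'cy': 242.30330545897178, 'world_from_camera': array([[-0.02976504, -0.98069682,  0.19325576,  0.29798797],
       [-0.99927082,  0.03382064,  0.01771983, -0.00473712],
       [-0.02391381, -0.19258741, -0.98098839,  1.40288347],
       [ 0.        ,  0.        ,  0.        ,  1.        ]])} 0.0 2.3185334
```

View pics/scene0.png

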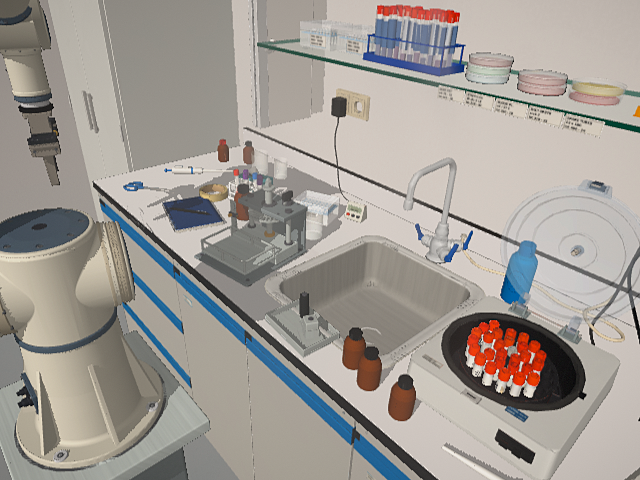

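View pics/top0.png

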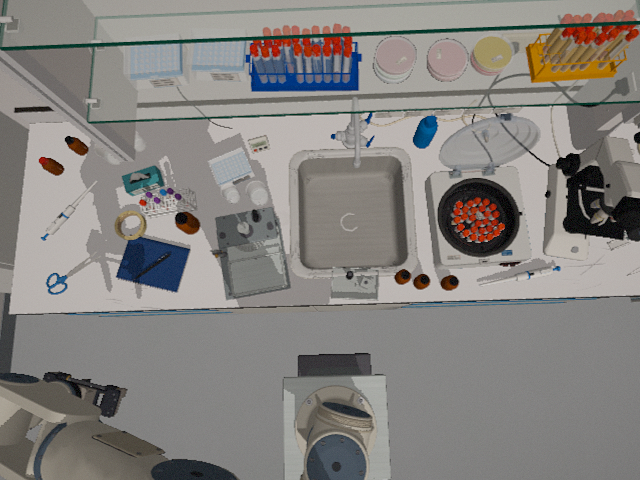

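```bash
cat > h.py <<'E'
from bench import manip, imaging
import cv2, numpy as np
def load(n): z=np.load(n+".npz"); return z['p'],z['d']
def snap(n,name=None):
    p,d=imaging.camera(n)
    if name: cv2.imwrite(f"pics/{name}.png",p[...,::-1]); np.savez(name+".npz",p=p,d=d)
    return p,d
def ray(n,u,v):
    m=imaging.camera_model(n); T=m['world_from_camera']
    r=T[:3,:3]@np.array([(u-m['cx'])/m['fx'],(v-m['cy'])/m['fy'],1.]); return T[:3,3],r
def onz(n,u,v,z):
    o,r=ray(n,u,v); return o+r*(z-o[2])/r[2]
def cloud(n,d):
    m=imaging.camera_model(n); T=m['world_from_camera']
    v,u=np.mgrid[0:480,0:640]; c=np.stack([(u-m['cx'])/m['fx']*d,(v-m['cy'])/m['fy']*d,d],-1)
    return c@T[:3,:3].T+T[:3,3]
def proj(n,P):
    m=imaging.camera_model(n); T=m['world_from_camera']; c=T[:3,:3].T@(np.asarray(P)-T[:3,3])
    return c[:2]/c[2]*m['fx']+[m['cx'],m['cy']]
def crop(p,x0,y0,x1,y1,s,name): cv2.imwrite(f"pics/{name}.png",cv2.resize(p[y0:y1,x0:x1,::-1],None,fx=s,fy=s,interpolation=cv2.INTER_CUBIC))
E
python3 - <<'E'
from h import *
p,d=load("top0"); crop(p,200,195,400,310,4,"tc0")
p,d=load("scene0"); crop(p,185,165,345,285,5,"sc0")
E
```

```text
(no output)
```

View pics/tc0.png

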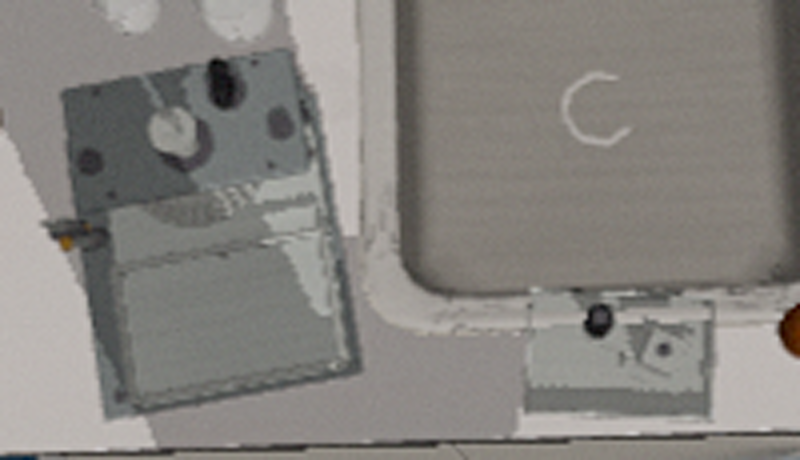

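View pics/sc0.png

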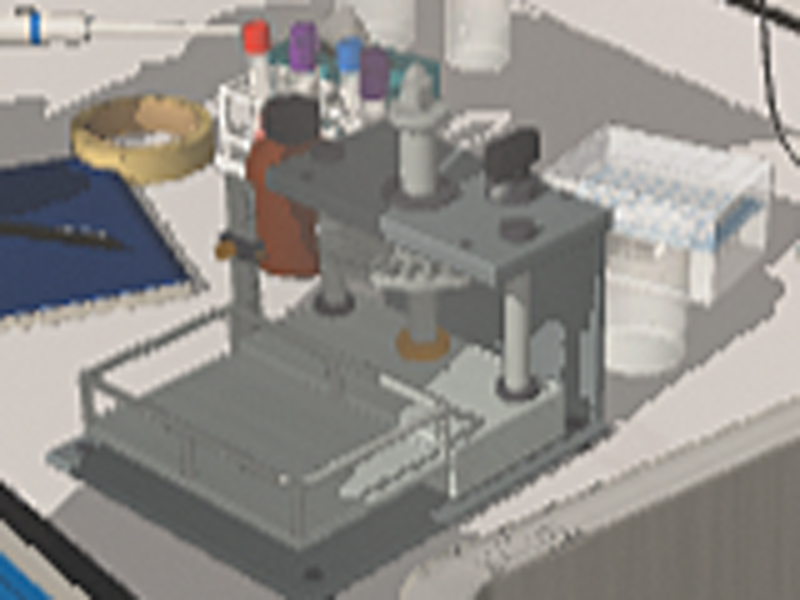

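Run:
```python
from h import *
def rect(P): 
    r=cv2.minAreaRect((P[:,:2]*1000).astype(np.float32)); return np.round(cv2.boxPoints(r),1).tolist(),r
for n in("top","scene"):
    p,d=load(n+"0"); C=cloud(n,d); ok=d>0
    X,Y,Z=C[...,0],C[...,1],C[...,2]
    m=ok&(X>.35)&(X<.75)&(Y>.05)&(Y<.4)&(abs(Z-.146)<.005)
    lab=cv2.connectedComponentsWithStats(m.astype(np.uint8)); 
    k=1+np.argmax(lab[2][1:,4]); mm=lab[1]==k; print(n,"head",mm.sum(),np.median(Z[mm]),rect(C[mm]))
    m=ok&(X>.35)&(X<.75)&(Y>.05)&(Y<.4)&(Z>.16)
    print(" tall",C[m].mean(0),m.sum())
    # black things
    g=p.max(-1)<60
    lab=cv2.connectedComponentsWithStats((g&ok&(Z>.03)&(X<.75)&(X>.2)&(abs(Y)<.4)).astype(np.uint8))
    for k in range(1,lab[0]):
        if lab[2][k,4]>15:
            mm=lab[1]==k; print(" black",lab[2][k].tolist(),lab[3][k].round(1),np.median(C[mm],0).round(4),Z[mm].max().round(4), "top pts",C[mm&(Z>Z[mm].max()-.006)].mean(0).round(4))
```

```text
top head 1494 0.1461031801796281 ([[539.0999755859375, 326.70001220703125], [566.0999755859375, 152.8000030517578], [661.9000244140625, 167.6999969482422], [634.9000244140625, 341.5]], ((600.494384765625, 247.16419982910156), (96.9563980102539, 175.9436492919922), 8.809943199157715))
 tall [0.60077445 0.23277748 0.19119687] 177
 black [438, 184, 24, 68, 565] [447.4 218.5] [ 0.621  -0.3765  0.0901] 0.1009 top pts [ 0.6158 -0.3635  0.0965]
 black [252, 210, 7, 12, 68] [255.  215.7] [0.626  0.2138 0.1785] 0.1855 top pts [0.6265 0.2145 0.1814]
 black [220, 232, 5, 7, 27] [222. 235.] [0.5763 0.3168 0.1521] 0.157 top pts [0.5753 0.3174 0.1534]
 black [346, 271, 7, 8, 31] [349.1 274.8] [ 0.4546 -0.0574  0.076 ] 0.0826 top pts [ 0.4579 -0.059   0.0786]
 black [399, 270, 11, 9, 67] [404.5 274.1] [ 0.4503 -0.2253  0.0894] 0.095 top pts [ 0.449  -0.2269  0.0911]
 black [415, 274, 14, 11, 79] [422.6 279. ] [ 0.4335 -0.2811  0.0867] 0.0951 top pts [ 0.4326 -0.2827  0.0917]
 black [443, 276, 7, 9, 21] [444.7 279.5] [ 0.4346 -0.3532  0.0507] 0.0633 top pts [ 0.4383 -0.3581  0.0601]
 black [449, 276
[... 273 characters left out ...]
.57373046875, 246.69606018066406), (100.63624572753906, 180.3975067138672), 8.749205589294434))
 tall [0.59978789 0.23042688 0.18596193] 273
 black [300, 294, 9, 21, 161] [304.  304.4] [ 0.4524 -0.0673  0.0553] 0.0794 top pts [ 0.4554 -0.0646  0.0768]
 black [442, 313, 66, 51, 1076] [466.8 332.1] [ 0.6367 -0.3584  0.0795] 0.0995 top pts [ 0.6241 -0.3634  0.0951]
 black [349, 328, 15, 13, 142] [355.4 333.7] [ 0.4448 -0.2333  0.0881] 0.0929 top pts [ 0.4467 -0.2302  0.09  ]
 black [364, 347, 15, 13, 158] [371.1 352.9] [ 0.4283 -0.2899  0.089 ] 0.0934 top pts [ 0.4309 -0.2876  0.0904]
 black [398, 375, 15, 15, 175] [405.3 381.8] [ 0.4217 -0.3769  0.0889] 0.0936 top pts [ 0.4242 -0.3752  0.0903]
```

```bash
cat >> h.py <<'E'
O=np.array([.5234,.2353]); A=np.deg2rad(8.8); LX=np.array([np.cos(A),np.sin(A)]); LY=np.array([-LX[1],LX[0]])
def lift(x,y): return O+LX*x+LY*y
def st():
    s=manip.get_state(); R=s['tcp_rot']; print("t",round(s['time_s'],2),"p",s['ee_pos'].round(4),"yaw(y)",np.degrees(np.arctan2(R[1,1],R[0,1])).round(2),"q6",s['qpos'][5].round(1),"F",s['contact_force'].round(1),"w",round(s['grip_width'],4)); return s
def rel(*W,R=None,p=None):
    "tool-axis shifts (units) between waypoints, from the measured pose"
    s=st(); R=s['tcp_rot'] if R is None else R; p=s['ee_pos']
    for w in W:
        w=np.asarray(w,float); print(w.round(4),"->",(R.T@(w-p)/.025).round(3)); p=w
def yawR(deg):
    a=np.deg2rad(deg); y=np.array([np.cos(a),np.sin(a),0]); z=np.array([0,0,-1.]); return np.c_[np.cross(y,z),y,z]
E
python3 - <<'E'
from h import *
rel((.16,.604,.30),(.448,-.2285,.20),R=yawR(98.8))
p,d=load("scene0"); C=cloud("scene",d)
for u,v in((265,46),(450,88),(630,135)): print(C[v-3:v+4,u].round(3)[::3].tolist())
# mark & pointer: brass colour
h=cv2.cvtColor(p,cv2.COLOR_RGB2HSV)
for n in("scene","top"):
    p,d=load(n+"0"); h=cv2.cvtColor(p,cv2.COLOR_RGB2HSV); C=cloud(n,d)
    m=(h[...,0]>10)&(h[...,0]<30)&(h[...,1]>120)&(abs(C[...,0]-.5365)<.06)&(abs(C[...,1]-.34)<.06)
    v,u=np.nonzero(m); print(n,[(a,b,C[b,a].round(3).tolist()) for a,b in zip(u,v)][:25])
E
```

```text
t 0.1 p [0.1598 0.6037 0.2139] yaw(y) 75.17 q6 -0.1 F [-0.3  0.4  0.6] w 0.0919
[0.16  0.604 0.3  ] -> [-0.008  0.01  -3.443]
[ 0.448  -0.2285  0.2   ] -> [ -6.29 -34.67   4.  ]
[[0.781, 0.508, 0.508], [0.771, 0.494, 0.503], [0.809, 0.547, 0.485]]
[[0.771, -0.141, 0.507], [0.769, -0.144, 0.502], [0.769, -0.145, 0.496]]
[[1.061, -0.41, 0.422], [1.061, -0.412, 0.416], [1.06, -0.414, 0.41]]
scene [(np.int64(229), np.int64(214), [0.523, 0.345, 0.096]), (np.int64(230), np.int64(214), [0.527, 0.347, 0.094]), (np.int64(231), np.int64(214), [0.53, 0.346, 0.093]), (np.int64(228), np.int64(215), [0.523, 0.351, 0.09]), (np.int64(229), np.int64(215), [0.525, 0.349, 0.09]), (np.int64(230), np.int64(215), [0.528, 0.348, 0.089]), (np.int64(231), np.int64(215), [0.53, 0.346, 0.09]), (np.int64(229), np.int64(216), [0.523, 0.345, 0.089])]
top [(np.int64(215), np.int64(254), [0.53, 0.352, 0.097]), (np.int64(216), np.int64(254), [0.53, 0.348, 0.099]), (np.int64(217), np.int64(254), [0.531, 0.347, 0.091]), (np.int64(215), np.int64(255), [0.528, 0.353, 0.092]), (np.int64(216), np.int64(255), [0.527, 0.349, 0.097]), (np.int64(217), np.int64(255), [0.527, 0.346, 0.094]), (np.int64(216), np.int64(256), [0.525, 0.35, 0.092]), (np.int64(217), np.int64(256), [0.524, 0.346, 0.096])]
```

>>> {"op": "drive_tool", "data": {
  "targets": [
    {"wz":-0.066,"z":-0.85,"jaw":0.46},
    {"wz":-0.066,"z":-0.85,"jaw":0.46},
    {"wz":-0.066,"z":-0.85,"jaw":0.46},
    {"wz":-0.064,"z":-0.85,"jaw":0.46}
  ],
  "grip_force": 25
}}

```text
$.targets[0]: bad value
```

>>> {"op": "drive_tool", "data": {
  "targets": [
    {"x":0,"y":0,"z":-0.85,"wx":0,"wy":0,"wz":-0.066,"jaw":0.46},
    {"x":0,"y":0,"z":-0.85,"wx":0,"wy":0,"wz":-0.066,"jaw":0.46},
    {"x":0,"y":0,"z":-0.85,"wx":0,"wy":0,"wz":-0.066,"jaw":0.46},
    {"x":0,"y":0,"z":-0.85,"wx":0,"wy":0,"wz":-0.064,"jaw":0.46}
  ],
  "grip_force": 25
}}

```text
time_s: 0.43
ee_pos: [0.1599, 0.6038, 0.3]
tcp_rot: [[-0.988, -0.157, -0.0], [-0.157, 0.988, -0.001], [0.0, -0.001, -1.0]]
contact_force: [-0.3, 0.9, 0.2]
grip_width: 0.0671
grasp_force: 0.0
```

>>> {"op": "drive_tool", "data": {
  "targets": [
    {"x":-0.175,"y":-0.96,"z":0,"wx":0,"wy":0,"wz":0,"jaw":0.46},
    {"x":-0.175,"y":-0.96,"z":0,"wx":0,"wy":0,"wz":0,"jaw":0.46},
    {"x":-0.175,"y":-0.96,"z":0,"wx":0,"wy":0,"wz":0,"jaw":0.46},
    {"x":-0.175,"y":-0.96,"z":0,"wx":0,"wy":0,"wz":0,"jaw":0.46},
    {"x":-0.175,"y":-0.96,"z":0,"wx":0,"wy":0,"wz":0,"jaw":0.46},
    {"x":-0.175,"y":-0.96,"z":0,"wx":0,"wy":0,"wz":0,"jaw":0.46},
    {"x":-0.175,"y":-0.96,"z":0,"wx":0,"wy":0,"wz":0,"jaw":0.46},
    {"x":-0.175,"y":-0.96,"z":0,"wx":0,"wy":0,"wz":0,"jaw":0.46},
    {"x":-0.175,"y":-0.96,"z":0,"wx":0,"wy":0,"wz":0,"jaw":0.46},
    {"x":-0.175,"y":-0.96,"z":0,"wx":0,"wy":0,"wz":0,"jaw":0.46},
    {"x":-0.175,"y":-0.96,"z":0,"wx":0,"wy":0,"wz":0,"jaw":0.46},
    {"x":-0.175,"y":-0.96,"z":0,"wx":0,"wy":0,"wz":0,"jaw":0.46}
  ]
}}

```text
time_s: 1.43
ee_pos: [0.2557, 0.3262, 0.2993]
tcp_rot: [[-0.988, -0.152, -0.0], [-0.152, 0.988, -0.0], [0.0, -0.0, -1.0]]
contact_force: [-0.5, -0.3, -0.6]
grip_width: 0.0426
grasp_force: 0.0
```

>>> {"op": "drive_tool", "data": {
  "targets": [
    {"x":-0.175,"y":-0.96,"z":0,"wx":0,"wy":0,"wz":0,"jaw":0.46},
    {"x":-0.175,"y":-0.96,"z":0,"wx":0,"wy":0,"wz":0,"jaw":0.46},
    {"x":-0.175,"y":-0.96,"z":0,"wx":0,"wy":0,"wz":0,"jaw":0.46},
    {"x":-0.175,"y":-0.96,"z":0,"wx":0,"wy":0,"wz":0,"jaw":0.46},
    {"x":-0.175,"y":-0.96,"z":0,"wx":0,"wy":0,"wz":0,"jaw":0.46},
    {"x":-0.175,"y":-0.96,"z":0,"wx":0,"wy":0,"wz":0,"jaw":0.46},
    {"x":-0.175,"y":-0.96,"z":0,"wx":0,"wy":0,"wz":0,"jaw":0.46},
    {"x":-0.175,"y":-0.96,"z":0,"wx":0,"wy":0,"wz":0,"jaw":0.46},
    {"x":-0.175,"y":-0.96,"z":0,"wx":0,"wy":0,"wz":0,"jaw":0.46},
    {"x":-0.175,"y":-0.96,"z":0,"wx":0,"wy":0,"wz":0,"jaw":0.46},
    {"x":-0.175,"y":-0.96,"z":0,"wx":0,"wy":0,"wz":0,"jaw":0.46},
    {"x":-0.175,"y":-0.96,"z":0,"wx":0,"wy":0,"wz":0,"jaw":0.46}
  ]
}}

```text
time_s: 2.43
ee_pos: [0.3513, 0.0496, 0.2995]
tcp_rot: [[-0.988, -0.152, 0.0], [-0.152, 0.988, 0.0], [-0.0, 0.0, -1.0]]
contact_force: [0.2, 0.2, -0.3]
grip_width: 0.0422
grasp_force: 0.0
```

>>> {"op": "drive_tool", "data": {
  "targets": [
    {"x":-0.175,"y":-0.96,"z":0.3,"wx":0,"wy":0,"wz":0,"jaw":0.46},
    {"x":-0.175,"y":-0.96,"z":0.3,"wx":0,"wy":0,"wz":0,"jaw":0.46},
    {"x":-0.175,"y":-0.96,"z":0.3,"wx":0,"wy":0,"wz":0,"jaw":0.46},
    {"x":-0.175,"y":-0.96,"z":0.3,"wx":0,"wy":0,"wz":0,"jaw":0.46},
    {"x":-0.175,"y":-0.96,"z":0.3,"wx":0,"wy":0,"wz":0,"jaw":0.46},
    {"x":-0.175,"y":-0.96,"z":0.3,"wx":0,"wy":0,"wz":0,"jaw":0.46},
    {"x":-0.175,"y":-0.96,"z":0.3,"wx":0,"wy":0,"wz":0,"jaw":0.46},
    {"x":-0.175,"y":-0.96,"z":0.3,"wx":0,"wy":0,"wz":0,"jaw":0.46},
    {"x":-0.175,"y":-0.96,"z":0.3,"wx":0,"wy":0,"wz":0,"jaw":0.46},
    {"x":-0.175,"y":-0.96,"z":0.3,"wx":0,"wy":0,"wz":0,"jaw":0.46},
    {"x":-0.175,"y":-0.96,"z":0.3,"wx":0,"wy":0,"wz":0,"jaw":0.46},
    {"x":-0.175,"y":-0.96,"z":0.3,"wx":0,"wy":0,"wz":0,"jaw":0.46}
  ]
}}

```text
time_s: 3.43
ee_pos: [0.4471, -0.227, 0.2089]
tcp_rot: [[-0.988, -0.152, -0.0], [-0.152, 0.988, 0.0], [0.0, 0.0, -1.0]]
contact_force: [0.5, 0.3, 0.7]
grip_width: 0.0423
grasp_force: 0.0
```

Run:
```python
from h import *
rel((.448,-.2285,.20),(.448,-.2285,.07),(.448,-.2285,.19))
```

```text
t 3.43 p [ 0.4471 -0.227   0.2089] yaw(y) 98.74 q6 -125.8 F [0.5 0.3 0.7] w 0.0423
[ 0.448  -0.2285  0.2   ] -> [-0.028 -0.067  0.357]
[ 0.448  -0.2285  0.07  ] -> [-2.0e-03 -2.0e-03  5.2e+00]
[ 0.448  -0.2285  0.19  ] -> [ 2.0e-03  2.0e-03 -4.8e+00]
```

>>> {"op": "drive_tool", "data": {
  "targets": [
    {"x":-0.03,"y":-0.07,"z":0.7,"wx":0,"wy":0,"wz":0,"jaw":0.46},
    {"x":0,"y":0,"z":0.7,"wx":0,"wy":0,"wz":0,"jaw":0.46},
    {"x":0,"y":0,"z":0.7,"wx":0,"wy":0,"wz":0,"jaw":0.46},
    {"x":0,"y":0,"z":0.7,"wx":0,"wy":0,"wz":0,"jaw":0.46},
    {"x":0,"y":0,"z":0.7,"wx":0,"wy":0,"wz":0,"jaw":0.46},
    {"x":0,"y":0,"z":0.7,"wx":0,"wy":0,"wz":0,"jaw":0.46},
    {"x":0,"y":0,"z":0.7,"wx":0,"wy":0,"wz":0,"jaw":0.46},
    {"x":0,"y":0,"z":0.64,"wx":0,"wy":0,"wz":0,"jaw":0.46},
    {"x":0,"y":0,"z":0,"wx":0,"wy":0,"wz":0,"jaw":0.2},
    {"x":0,"y":0,"z":0,"wx":0,"wy":0,"wz":0,"jaw":0.2},
    {"x":0,"y":0,"z":0,"wx":0,"wy":0,"wz":0,"jaw":0.2},
    {"x":0,"y":0,"z":0,"wx":0,"wy":0,"wz":0,"jaw":0.2}
  ],
  "grip_force": 25
}}

```text
time_s: 4.43
ee_pos: [0.4486, -0.2276, 0.0719]
tcp_rot: [[-0.988, -0.152, 0.001], [-0.152, 0.988, -0.001], [-0.001, -0.001, -1.0]]
contact_force: [0.3, 0.7, -2.3]
grip_width: 0.0255
grasp_force: 24.9
```

>>> {"op": "drive_tool", "data": {
  "targets": [
    {"x":0,"y":0,"z":0,"wx":0,"wy":0,"wz":0,"jaw":0.2},
    {"x":0,"y":0,"z":-0.6,"wx":0,"wy":0,"wz":0,"jaw":0.2},
    {"x":0,"y":0,"z":-0.7,"wx":0,"wy":0,"wz":0,"jaw":0.2},
    {"x":0,"y":0,"z":-0.7,"wx":0,"wy":0,"wz":0,"jaw":0.2},
    {"x":0,"y":0,"z":-0.7,"wx":0,"wy":0,"wz":0,"jaw":0.2},
    {"x":0,"y":0,"z":-0.7,"wx":0,"wy":0,"wz":0,"jaw":0.2},
    {"x":0,"y":0,"z":-0.7,"wx":0,"wy":0,"wz":0,"jaw":0.2},
    {"x":0,"y":0,"z":-0.7,"wx":0,"wy":0,"wz":0,"jaw":0.2}
  ]
}}

```text
time_s: 5.1
ee_pos: [0.448, -0.2274, 0.1926]
tcp_rot: [[-0.988, -0.152, 0.001], [-0.152, 0.988, -0.0], [-0.001, -0.001, -1.0]]
contact_force: [-0.3, -0.3, -2.4]
grip_width: 0.0252
grasp_force: 24.9
```

Run:
```python
from h import *
for y in(.054,0,-.054):
    x=-.055+(.013 if y else -.013); q=lift(x,y); print(y,q)
rel((*lift(-.042,.054),.19),(*lift(-.042,.054),.117))
```

```text
0.054 [0.47363317 0.28223893]
0 [0.45620047 0.22489696]
-0.054 [0.49015564 0.17551026]
t 5.1 p [ 0.448  -0.2274  0.1926] yaw(y) 98.75 q6 -125.8 F [-0.3 -0.3 -2.4] w 0.0252
[0.4736 0.2822 0.19  ] -> [-4.115 19.991  0.096]
[0.4736 0.2822 0.117 ] -> [2.00e-03 1.00e-03 2.92e+00]
```

>>> {"op": "drive_tool", "data": {
  "targets": [
    {"x":-0.187,"y":0.908,"z":0,"wx":0,"wy":0,"wz":0,"jaw":0.2},
    {"x":-0.187,"y":0.908,"z":0,"wx":0,"wy":0,"wz":0,"jaw":0.2},
    {"x":-0.187,"y":0.908,"z":0,"wx":0,"wy":0,"wz":0,"jaw":0.2},
    {"x":-0.187,"y":0.908,"z":0,"wx":0,"wy":0,"wz":0,"jaw":0.2},
    {"x":-0.187,"y":0.908,"z":0,"wx":0,"wy":0,"wz":0,"jaw":0.2},
    {"x":-0.187,"y":0.908,"z":0,"wx":0,"wy":0,"wz":0,"jaw":0.2},
    {"x":-0.187,"y":0.908,"z":0,"wx":0,"wy":0,"wz":0,"jaw":0.2},
    {"x":-0.187,"y":0.908,"z":0,"wx":0,"wy":0,"wz":0,"jaw":0.2},
    {"x":-0.187,"y":0.908,"z":0,"wx":0,"wy":0,"wz":0,"jaw":0.2},
    {"x":-0.187,"y":0.908,"z":0,"wx":0,"wy":0,"wz":0,"jaw":0.2},
    {"x":-0.187,"y":0.908,"z":0,"wx":0,"wy":0,"wz":0,"jaw":0.2}
  ]
}}

```text
time_s: 6.02
ee_pos: [0.4609, 0.0284, 0.1917]
tcp_rot: [[-0.988, -0.152, 0.001], [-0.152, 0.988, 0.0], [-0.001, -0.0, -1.0]]
contact_force: [-0.1, 0.3, -2.3]
grip_width: 0.0256
grasp_force: 24.9
```

>>> {"op": "drive_tool", "data": {
  "targets": [
    {"x":-0.187,"y":0.908,"z":0,"wx":0,"wy":0,"wz":0,"jaw":0.2},
    {"x":-0.187,"y":0.908,"z":0,"wx":0,"wy":0,"wz":0,"jaw":0.2},
    {"x":-0.187,"y":0.908,"z":0,"wx":0,"wy":0,"wz":0,"jaw":0.2},
    {"x":-0.187,"y":0.908,"z":0,"wx":0,"wy":0,"wz":0,"jaw":0.2},
    {"x":-0.187,"y":0.908,"z":0,"wx":0,"wy":0,"wz":0,"jaw":0.2},
    {"x":-0.187,"y":0.908,"z":0,"wx":0,"wy":0,"wz":0,"jaw":0.2},
    {"x":-0.187,"y":0.908,"z":0,"wx":0,"wy":0,"wz":0,"jaw":0.2},
    {"x":-0.187,"y":0.908,"z":0,"wx":0,"wy":0,"wz":0,"jaw":0.2},
    {"x":-0.187,"y":0.908,"z":0,"wx":0,"wy":0,"wz":0,"jaw":0.2},
    {"x":-0.187,"y":0.908,"z":0,"wx":0,"wy":0,"wz":0,"jaw":0.2},
    {"x":-0.187,"y":0.908,"z":0,"wx":0,"wy":0,"wz":0,"jaw":0.2},
    {"x":0,"y":0,"z":0,"wx":0,"wy":0,"wz":0,"jaw":0.2}
  ]
}}

```text
time_s: 7.02
ee_pos: [0.4742, 0.2854, 0.1918]
tcp_rot: [[-0.988, -0.154, 0.002], [-0.154, 0.988, 0.002], [-0.002, 0.002, -1.0]]
contact_force: [-0.3, -0.2, -2.3]
grip_width: 0.0255
grasp_force: 24.9
```

>>> {"op": "drive_tool", "data": {
  "targets": [
    {"x":0,"y":0,"z":0.5,"wx":0,"wy":0,"wz":0,"jaw":0.2},
    {"x":0,"y":0,"z":0.5,"wx":0,"wy":0,"wz":0,"jaw":0.2},
    {"x":0,"y":0,"z":0.5,"wx":0,"wy":0,"wz":0,"jaw":0.2},
    {"x":0,"y":0,"z":0.5,"wx":0,"wy":0,"wz":0,"jaw":0.2},
    {"x":0,"y":0,"z":0.5,"wx":0,"wy":0,"wz":0,"jaw":0.2},
    {"x":0,"y":0,"z":0.4,"wx":0,"wy":0,"wz":0,"jaw":0.2},
    {"x":0,"y":0,"z":0,"wx":0,"wy":0,"wz":0,"jaw":0.2}
  ]
}}

```text
time_s: 7.6
ee_pos: [0.4727, 0.2808, 0.1171]
tcp_rot: [[-0.988, -0.152, -0.002], [-0.152, 0.988, -0.001], [0.002, -0.001, -1.0]]
contact_force: [-0.5, -0.6, -2.5]
grip_width: 0.0254
grasp_force: 24.9
```

>>> {"op": "drive_tool", "data": {
  "targets": [
    {"x":0,"y":0,"z":0.05,"wx":0,"wy":0,"wz":0,"jaw":0.2},
    {"x":0,"y":0,"z":0,"wx":0,"wy":0,"wz":0,"jaw":0.46},
    {"x":0,"y":0,"z":0,"wx":0,"wy":0,"wz":0,"jaw":0.46},
    {"x":0,"y":0,"z":0,"wx":0,"wy":0,"wz":0,"jaw":0.46},
    {"x":0,"y":0,"z":-0.3,"wx":0,"wy":0,"wz":0,"jaw":0.46},
    {"x":0,"y":0,"z":-0.8,"wx":0,"wy":0,"wz":0,"jaw":0.46},
    {"x":0,"y":0,"z":-0.9,"wx":0,"wy":0,"wz":0,"jaw":0.46},
    {"x":0,"y":0,"z":-0.9,"wx":0,"wy":0,"wz":0,"jaw":0.46}
  ]
}}

```text
time_s: 8.27
ee_pos: [0.4737, 0.2818, 0.1914]
tcp_rot: [[-0.988, -0.152, -0.0], [-0.152, 0.988, -0.0], [0.0, -0.0, -1.0]]
contact_force: [1.0, 0.1, -0.8]
grip_width: 0.0425
grasp_force: 0.0
```

>>> {"op": "drive_tool", "data": {
  "targets": [
    {"x":0.212,"y":-0.921,"z":0,"wx":0,"wy":0,"wz":0,"jaw":0.46},
    {"x":0.212,"y":-0.921,"z":0,"wx":0,"wy":0,"wz":0,"jaw":0.46},
    {"x":0.212,"y":-0.921,"z":0,"wx":0,"wy":0,"wz":0,"jaw":0.46},
    {"x":0.212,"y":-0.921,"z":0,"wx":0,"wy":0,"wz":0,"jaw":0.46},
    {"x":0.212,"y":-0.921,"z":0,"wx":0,"wy":0,"wz":0,"jaw":0.46},
    {"x":0.212,"y":-0.921,"z":0,"wx":0,"wy":0,"wz":0,"jaw":0.46},
    {"x":0.212,"y":-0.921,"z":0,"wx":0,"wy":0,"wz":0,"jaw":0.46},
    {"x":0.212,"y":-0.921,"z":0,"wx":0,"wy":0,"wz":0,"jaw":0.46},
    {"x":0.212,"y":-0.921,"z":0,"wx":0,"wy":0,"wz":0,"jaw":0.46},
    {"x":0.212,"y":-0.921,"z":0,"wx":0,"wy":0,"wz":0,"jaw":0.46},
    {"x":0.212,"y":-0.921,"z":0,"wx":0,"wy":0,"wz":0,"jaw":0.46},
    {"x":0.212,"y":-0.921,"z":0,"wx":0,"wy":0,"wz":0,"jaw":0.46}
  ]
}}

```text
time_s: 9.27
ee_pos: [0.453, -0.002, 0.1909]
tcp_rot: [[-0.988, -0.152, 0.001], [-0.152, 0.988, -0.0], [-0.001, -0.0, -1.0]]
contact_force: [0.2, -0.1, -0.2]
grip_width: 0.0419
grasp_force: 0.0
```

>>> {"op": "drive_tool", "data": {
  "targets": [
    {"x":0.212,"y":-0.921,"z":0,"wx":0,"wy":0,"wz":0,"jaw":0.46},
    {"x":0.212,"y":-0.921,"z":0,"wx":0,"wy":0,"wz":0,"jaw":0.46},
    {"x":0.212,"y":-0.921,"z":0,"wx":0,"wy":0,"wz":0,"jaw":0.46},
    {"x":0.212,"y":-0.921,"z":0,"wx":0,"wy":0,"wz":0,"jaw":0.46},
    {"x":0.212,"y":-0.921,"z":0,"wx":0,"wy":0,"wz":0,"jaw":0.46},
    {"x":0.212,"y":-0.921,"z":0,"wx":0,"wy":0,"wz":0,"jaw":0.46},
    {"x":0.212,"y":-0.921,"z":0,"wx":0,"wy":0,"wz":0,"jaw":0.46},
    {"x":0.212,"y":-0.921,"z":0,"wx":0,"wy":0,"wz":0,"jaw":0.46},
    {"x":0.212,"y":-0.921,"z":0,"wx":0,"wy":0,"wz":0,"jaw":0.46},
    {"x":0.212,"y":-0.921,"z":0,"wx":0,"wy":0,"wz":0,"jaw":0.46},
    {"x":0.212,"y":-0.921,"z":0,"wx":0,"wy":0,"wz":0,"jaw":0.46},
    {"x":0.212,"y":-0.921,"z":0,"wx":0,"wy":0,"wz":0,"jaw":0.46}
  ]
}}

```text
time_s: 10.27
ee_pos: [0.4321, -0.285, 0.1909]
tcp_rot: [[-0.988, -0.152, 0.001], [-0.152, 0.988, -0.001], [-0.001, -0.001, -1.0]]
contact_force: [1.0, -0.3, 0.1]
grip_width: 0.0424
grasp_force: 0.0
```

Run:
```python
from h import *
rel((.4318,-.285,.19),(.4318,-.285,.071),(.4318,-.285,.19))
for n in("scene","top"):
    p,d=snap(n,n+"1"); C=cloud(n,d); X,Y,Z=np.moveaxis(C,-1,0)
    m=(d>0)&(p.max(-1)<60)&(Z>.1)&(Z<.15)&(X>.35)&(X<.55)&(Y>.05)&(Y<.35); print(n,m.sum(),np.median(C[m],0))
```

```text
t 10.27 p [ 0.4321 -0.285   0.1909] yaw(y) 98.75 q6 -132.3 F [ 1.  -0.3  0.1] w 0.0424
[ 0.4318 -0.285   0.19  ] -> [0.013 0.003 0.035]
[ 0.4318 -0.285   0.071 ] -> [4.00e-03 4.00e-03 4.76e+00]
[ 0.4318 -0.285   0.19  ] -> [-4.00e-03 -4.00e-03 -4.76e+00]
scene 10 [0.47625385 0.27727242 0.1336652 ]
top 81 [0.47358693 0.27677491 0.1330051 ]
```

>>> {"op": "drive_tool", "data": {
  "targets": [
    {"x":0,"y":0,"z":0.684,"wx":0,"wy":0,"wz":0,"jaw":0.46},
    {"x":0,"y":0,"z":0.684,"wx":0,"wy":0,"wz":0,"jaw":0.46},
    {"x":0,"y":0,"z":0.684,"wx":0,"wy":0,"wz":0,"jaw":0.46},
    {"x":0,"y":0,"z":0.684,"wx":0,"wy":0,"wz":0,"jaw":0.46},
    {"x":0,"y":0,"z":0.684,"wx":0,"wy":0,"wz":0,"jaw":0.46},
    {"x":0,"y":0,"z":0.684,"wx":0,"wy":0,"wz":0,"jaw":0.46},
    {"x":0,"y":0,"z":0.684,"wx":0,"wy":0,"wz":0,"jaw":0.46},
    {"x":0,"y":0,"z":0,"wx":0,"wy":0,"wz":0,"jaw":0.2},
    {"x":0,"y":0,"z":0,"wx":0,"wy":0,"wz":0,"jaw":0.2},
    {"x":0,"y":0,"z":0,"wx":0,"wy":0,"wz":0,"jaw":0.2},
    {"x":0,"y":0,"z":0,"wx":0,"wy":0,"wz":0,"jaw":0.2},
    {"x":0,"y":0,"z":0,"wx":0,"wy":0,"wz":0,"jaw":0.2}
  ]
}}

```text
time_s: 11.37
ee_pos: [0.4326, -0.2839, 0.0711]
tcp_rot: [[-0.988, -0.152, 0.001], [-0.152, 0.988, -0.001], [-0.001, -0.001, -1.0]]
contact_force: [-1.0, 0.3, -1.7]
grip_width: 0.0257
grasp_force: 25.0
```

>>> {"op": "drive_tool", "data": {
  "targets": [
    {"x":0,"y":0,"z":-0.5,"wx":0,"wy":0,"wz":0,"jaw":0.2},
    {"x":0,"y":0,"z":-0.7,"wx":0,"wy":0,"wz":0,"jaw":0.2},
    {"x":0,"y":0,"z":-0.7,"wx":0,"wy":0,"wz":0,"jaw":0.2},
    {"x":0,"y":0,"z":-0.7,"wx":0,"wy":0,"wz":0,"jaw":0.2},
    {"x":0,"y":0,"z":-0.7,"wx":0,"wy":0,"wz":0,"jaw":0.2},
    {"x":0,"y":0,"z":-0.7,"wx":0,"wy":0,"wz":0,"jaw":0.2},
    {"x":0,"y":0,"z":-0.8,"wx":0,"wy":0,"wz":0,"jaw":0.2}
  ]
}}

```text
time_s: 11.95
ee_pos: [0.4318, -0.2835, 0.1913]
tcp_rot: [[-0.988, -0.152, -0.0], [-0.152, 0.988, 0.0], [0.0, 0.0, -1.0]]
contact_force: [0.6, -0.7, -2.5]
grip_width: 0.0256
grasp_force: 25.0
```

>>> {"op": "drive_tool", "data": {
  "targets": [
    {"x":-0.185,"y":0.909,"z":0,"wx":0,"wy":0,"wz":0,"jaw":0.2},
    {"x":-0.185,"y":0.909,"z":0,"wx":0,"wy":0,"wz":0,"jaw":0.2},
    {"x":-0.185,"y":0.909,"z":0,"wx":0,"wy":0,"wz":0,"jaw":0.2},
    {"x":-0.185,"y":0.909,"z":0,"wx":0,"wy":0,"wz":0,"jaw":0.2},
    {"x":-0.185,"y":0.909,"z":0,"wx":0,"wy":0,"wz":0,"jaw":0.2},
    {"x":-0.185,"y":0.909,"z":0,"wx":0,"wy":0,"wz":0,"jaw":0.2},
    {"x":-0.185,"y":0.909,"z":0,"wx":0,"wy":0,"wz":0,"jaw":0.2},
    {"x":-0.185,"y":0.909,"z":0,"wx":0,"wy":0,"wz":0,"jaw":0.2},
    {"x":-0.185,"y":0.909,"z":0,"wx":0,"wy":0,"wz":0,"jaw":0.2},
    {"x":-0.185,"y":0.909,"z":0,"wx":0,"wy":0,"wz":0,"jaw":0.2},
    {"x":-0.185,"y":0.909,"z":0,"wx":0,"wy":0,"wz":0,"jaw":0.2}
  ]
}}

```text
time_s: 12.87
ee_pos: [0.4443, -0.0278, 0.1908]
tcp_rot: [[-0.988, -0.152, 0.001], [-0.152, 0.988, -0.0], [-0.001, -0.0, -1.0]]
contact_force: [0.5, -0.0, -3.1]
grip_width: 0.0253
grasp_force: 25.0
```

>>> {"op": "drive_tool", "data": {
  "targets": [
    {"x":-0.185,"y":0.909,"z":0,"wx":0,"wy":0,"wz":0,"jaw":0.2},
    {"x":-0.185,"y":0.909,"z":0,"wx":0,"wy":0,"wz":0,"jaw":0.2},
    {"x":-0.185,"y":0.909,"z":0,"wx":0,"wy":0,"wz":0,"jaw":0.2},
    {"x":-0.185,"y":0.909,"z":0,"wx":0,"wy":0,"wz":0,"jaw":0.2},
    {"x":-0.185,"y":0.909,"z":0,"wx":0,"wy":0,"wz":0,"jaw":0.2},
    {"x":-0.185,"y":0.909,"z":0,"wx":0,"wy":0,"wz":0,"jaw":0.2},
    {"x":-0.185,"y":0.909,"z":0,"wx":0,"wy":0,"wz":0,"jaw":0.2},
    {"x":-0.185,"y":0.909,"z":0,"wx":0,"wy":0,"wz":0,"jaw":0.2},
    {"x":-0.185,"y":0.909,"z":0,"wx":0,"wy":0,"wz":0,"jaw":0.2},
    {"x":-0.185,"y":0.909,"z":0,"wx":0,"wy":0,"wz":0,"jaw":0.2},
    {"x":-0.185,"y":0.909,"z":0,"wx":0,"wy":0,"wz":0,"jaw":0.2},
    {"x":0,"y":0,"z":0,"wx":0,"wy":0,"wz":0,"jaw":0.2}
  ]
}}

```text
time_s: 13.87
ee_pos: [0.4571, 0.2293, 0.1909]
tcp_rot: [[-0.988, -0.154, 0.002], [-0.154, 0.988, 0.002], [-0.002, 0.002, -1.0]]
contact_force: [0.8, -0.5, -2.3]
grip_width: 0.026
grasp_force: 25.0
```

>>> {"op": "drive_tool", "data": {
  "targets": [
    {"x":0,"y":0,"z":0,"wx":0,"wy":0,"wz":0,"jaw":0.2},
    {"x":0,"y":0,"z":0.5,"wx":0,"wy":0,"wz":0,"jaw":0.2},
    {"x":0,"y":0,"z":0.5,"wx":0,"wy":0,"wz":0,"jaw":0.2},
    {"x":0,"y":0,"z":0.5,"wx":0,"wy":0,"wz":0,"jaw":0.2},
    {"x":0,"y":0,"z":0.5,"wx":0,"wy":0,"wz":0,"jaw":0.2},
    {"x":0,"y":0,"z":0.5,"wx":0,"wy":0,"wz":0,"jaw":0.2},
    {"x":0,"y":0,"z":0.5,"wx":0,"wy":0,"wz":0,"jaw":0.2},
    {"x":0,"y":0,"z":0,"wx":0,"wy":0,"wz":0,"jaw":0.2}
  ]
}}

```text
time_s: 14.53
ee_pos: [0.4564, 0.2245, 0.1143]
tcp_rot: [[-0.988, -0.151, -0.001], [-0.151, 0.988, -0.001], [0.001, -0.001, -1.0]]
contact_force: [0.0, 0.4, -1.4]
grip_width: 0.0253
grasp_force: 25.0
```

>>> {"op": "drive_tool", "data": {
  "targets": [
    {"x":0,"y":0,"z":0,"wx":0,"wy":0,"wz":0,"jaw":0.46},
    {"x":0,"y":0,"z":0,"wx":0,"wy":0,"wz":0,"jaw":0.46},
    {"x":0,"y":0,"z":0,"wx":0,"wy":0,"wz":0,"jaw":0.46},
    {"x":0,"y":0,"z":-0.4,"wx":0,"wy":0,"wz":0,"jaw":0.46},
    {"x":0,"y":0,"z":-0.8,"wx":0,"wy":0,"wz":0,"jaw":0.46},
    {"x":0,"y":0,"z":-0.9,"wx":0,"wy":0,"wz":0,"jaw":0.46},
    {"x":0,"y":0,"z":-0.9,"wx":0,"wy":0,"wz":0,"jaw":0.46}
  ]
}}

```text
time_s: 15.12
ee_pos: [0.4564, 0.2258, 0.1918]
tcp_rot: [[-0.988, -0.152, -0.0], [-0.152, 0.988, -0.0], [0.0, -0.0, -1.0]]
contact_force: [1.3, 0.1, 1.1]
grip_width: 0.0421
grasp_force: 0.0
```

>>> {"op": "drive_tool", "data": {
  "targets": [
    {"x":0.204,"y":-0.977,"z":0,"wx":0,"wy":0,"wz":0,"jaw":0.46},
    {"x":0.204,"y":-0.977,"z":0,"wx":0,"wy":0,"wz":0,"jaw":0.46},
    {"x":0.204,"y":-0.977,"z":0,"wx":0,"wy":0,"wz":0,"jaw":0.46},
    {"x":0.204,"y":-0.977,"z":0,"wx":0,"wy":0,"wz":0,"jaw":0.46},
    {"x":0.204,"y":-0.977,"z":0,"wx":0,"wy":0,"wz":0,"jaw":0.46},
    {"x":0.204,"y":-0.977,"z":0,"wx":0,"wy":0,"wz":0,"jaw":0.46},
    {"x":0.204,"y":-0.977,"z":0,"wx":0,"wy":0,"wz":0,"jaw":0.46},
    {"x":0.204,"y":-0.977,"z":0,"wx":0,"wy":0,"wz":0,"jaw":0.46},
    {"x":0.204,"y":-0.977,"z":0,"wx":0,"wy":0,"wz":0,"jaw":0.46},
    {"x":0.204,"y":-0.977,"z":0,"wx":0,"wy":0,"wz":0,"jaw":0.46},
    {"x":0.204,"y":-0.977,"z":0,"wx":0,"wy":0,"wz":0,"jaw":0.46},
    {"x":0.204,"y":-0.977,"z":0,"wx":0,"wy":0,"wz":0,"jaw":0.46}
  ]
}}

```text
time_s: 16.12
ee_pos: [0.4407, -0.0743, 0.1913]
tcp_rot: [[-0.988, -0.152, 0.001], [-0.152, 0.988, -0.0], [-0.001, -0.0, -1.0]]
contact_force: [0.5, 0.2, 0.7]
grip_width: 0.0423
grasp_force: 0.0
```

>>> {"op": "drive_tool", "data": {
  "targets": [
    {"x":0.204,"y":-0.977,"z":0,"wx":0,"wy":0,"wz":0,"jaw":0.46},
    {"x":0.204,"y":-0.977,"z":0,"wx":0,"wy":0,"wz":0,"jaw":0.46},
    {"x":0.204,"y":-0.977,"z":0,"wx":0,"wy":0,"wz":0,"jaw":0.46},
    {"x":0.204,"y":-0.977,"z":0,"wx":0,"wy":0,"wz":0,"jaw":0.46},
    {"x":0.204,"y":-0.977,"z":0,"wx":0,"wy":0,"wz":0,"jaw":0.46},
    {"x":0.204,"y":-0.977,"z":0,"wx":0,"wy":0,"wz":0,"jaw":0.46},
    {"x":0.204,"y":-0.977,"z":0,"wx":0,"wy":0,"wz":0,"jaw":0.46},
    {"x":0.204,"y":-0.977,"z":0,"wx":0,"wy":0,"wz":0,"jaw":0.46},
    {"x":0.204,"y":-0.977,"z":0,"wx":0,"wy":0,"wz":0,"jaw":0.46},
    {"x":0.204,"y":-0.977,"z":0,"wx":0,"wy":0,"wz":0,"jaw":0.46},
    {"x":0.204,"y":-0.977,"z":0,"wx":0,"wy":0,"wz":0,"jaw":0.46},
    {"x":0.204,"y":-0.977,"z":0,"wx":0,"wy":0,"wz":0,"jaw":0.46}
  ]
}}

```text
time_s: 17.12
ee_pos: [0.4247, -0.3735, 0.1914]
tcp_rot: [[-0.988, -0.152, 0.001], [-0.152, 0.988, -0.001], [-0.001, -0.001, -1.0]]
contact_force: [0.1, 0.7, -0.5]
grip_width: 0.0422
grasp_force: 0.0
```

Run:
```python
from h import *
rel((.4248,-.3735,.19),(.4248,-.3735,.0715),(.4248,-.3735,.1915),(*lift(-.042,-.054),.1915))
for n in("scene","top"):
    p,d=snap(n,n+"2"); C=cloud(n,d); X,Y,Z=np.moveaxis(C,-1,0)
    m=(d>0)&(p.max(-1)<60)&(Z>.12)&(Z<.15)&(X>.35)&(X<.55)&(Y>.05)&(Y<.35)
    L=cv2.connectedComponentsWithStats(m.astype(np.uint8))
    for k in range(1,L[0]): print(n,L[2][k,4],np.median(C[L[1]==k],0).round(3))
```

```text
t 17.12 p [ 0.4247 -0.3735  0.1914] yaw(y) 98.75 q6 -140.2 F [ 0.1  0.7 -0.5] w 0.0422
[ 0.4248 -0.3735  0.19  ] -> [-0.004 -0.002  0.055]
[ 0.4248 -0.3735  0.0715] -> [3.00e-03 4.00e-03 4.74e+00]
[ 0.4248 -0.3735  0.1915] -> [-3.0e-03 -4.0e-03 -4.8e+00]
[0.4902 0.1755 0.1915] -> [-5.9240e+00  2.1307e+01 -1.3000e-02]
scene 6 [0.473 0.284 0.135]
scene 4 [0.484 0.27  0.127]
scene 6 [0.464 0.212 0.132]
scene 2 [0.444 0.223 0.131]
top 57 [0.474 0.279 0.135]
top 63 [0.456 0.222 0.134]
```

>>> {"op": "drive_tool", "data": {
  "targets": [
    {"x":0,"y":0,"z":0.684,"wx":0,"wy":0,"wz":0,"jaw":0.46},
    {"x":0,"y":0,"z":0.684,"wx":0,"wy":0,"wz":0,"jaw":0.46},
    {"x":0,"y":0,"z":0.684,"wx":0,"wy":0,"wz":0,"jaw":0.46},
    {"x":0,"y":0,"z":0.684,"wx":0,"wy":0,"wz":0,"jaw":0.46},
    {"x":0,"y":0,"z":0.684,"wx":0,"wy":0,"wz":0,"jaw":0.46},
    {"x":0,"y":0,"z":0.684,"wx":0,"wy":0,"wz":0,"jaw":0.46},
    {"x":0,"y":0,"z":0.684,"wx":0,"wy":0,"wz":0,"jaw":0.46},
    {"x":0,"y":0,"z":0,"wx":0,"wy":0,"wz":0,"jaw":0.2},
    {"x":0,"y":0,"z":0,"wx":0,"wy":0,"wz":0,"jaw":0.2},
    {"x":0,"y":0,"z":0,"wx":0,"wy":0,"wz":0,"jaw":0.2},
    {"x":0,"y":0,"z":0,"wx":0,"wy":0,"wz":0,"jaw":0.2},
    {"x":0,"y":0,"z":0,"wx":0,"wy":0,"wz":0,"jaw":0.2}
  ]
}}

```text
time_s: 18.22
ee_pos: [0.4253, -0.3723, 0.0715]
tcp_rot: [[-0.988, -0.152, 0.001], [-0.152, 0.988, -0.001], [-0.001, -0.001, -1.0]]
contact_force: [-0.6, -0.7, -1.3]
grip_width: 0.0253
grasp_force: 25.0
```

>>> {"op": "drive_tool", "data": {
  "targets": [
    {"x":0,"y":0,"z":-0.5,"wx":0,"wy":0,"wz":0,"jaw":0.2},
    {"x":0,"y":0,"z":-0.7,"wx":0,"wy":0,"wz":0,"jaw":0.2},
    {"x":0,"y":0,"z":-0.7,"wx":0,"wy":0,"wz":0,"jaw":0.2},
    {"x":0,"y":0,"z":-0.7,"wx":0,"wy":0,"wz":0,"jaw":0.2},
    {"x":0,"y":0,"z":-0.7,"wx":0,"wy":0,"wz":0,"jaw":0.2},
    {"x":0,"y":0,"z":-0.7,"wx":0,"wy":0,"wz":0,"jaw":0.2},
    {"x":0,"y":0,"z":-0.8,"wx":0,"wy":0,"wz":0,"jaw":0.2}
  ]
}}

```text
time_s: 18.8
ee_pos: [0.4245, -0.3718, 0.1916]
tcp_rot: [[-0.988, -0.152, -0.0], [-0.152, 0.988, 0.0], [0.0, 0.0, -1.0]]
contact_force: [0.3, -0.4, -1.9]
grip_width: 0.0249
grasp_force: 25.0
```

>>> {"op": "drive_tool", "data": {
  "targets": [
    {"x":-0.269,"y":0.968,"z":0,"wx":0,"wy":0,"wz":0,"jaw":0.2},
    {"x":-0.269,"y":0.968,"z":0,"wx":0,"wy":0,"wz":0,"jaw":0.2},
    {"x":-0.269,"y":0.968,"z":0,"wx":0,"wy":0,"wz":0,"jaw":0.2},
    {"x":-0.269,"y":0.968,"z":0,"wx":0,"wy":0,"wz":0,"jaw":0.2},
    {"x":-0.269,"y":0.968,"z":0,"wx":0,"wy":0,"wz":0,"jaw":0.2},
    {"x":-0.269,"y":0.968,"z":0,"wx":0,"wy":0,"wz":0,"jaw":0.2},
    {"x":-0.269,"y":0.968,"z":0,"wx":0,"wy":0,"wz":0,"jaw":0.2},
    {"x":-0.269,"y":0.968,"z":0,"wx":0,"wy":0,"wz":0,"jaw":0.2},
    {"x":-0.269,"y":0.968,"z":0,"wx":0,"wy":0,"wz":0,"jaw":0.2},
    {"x":-0.269,"y":0.968,"z":0,"wx":0,"wy":0,"wz":0,"jaw":0.2},
    {"x":-0.269,"y":0.968,"z":0,"wx":0,"wy":0,"wz":0,"jaw":0.2}
  ]
}}

```text
time_s: 19.72
ee_pos: [0.4574, -0.0965, 0.1911]
tcp_rot: [[-0.988, -0.152, 0.001], [-0.152, 0.988, -0.0], [-0.001, -0.0, -1.0]]
contact_force: [0.1, 0.3, -2.2]
grip_width: 0.0248
grasp_force: 25.0
```

>>> {"op": "drive_tool", "data": {
  "targets": [
    {"x":-0.269,"y":0.968,"z":0,"wx":0,"wy":0,"wz":0,"jaw":0.2},
    {"x":-0.269,"y":0.968,"z":0,"wx":0,"wy":0,"wz":0,"jaw":0.2},
    {"x":-0.269,"y":0.968,"z":0,"wx":0,"wy":0,"wz":0,"jaw":0.2},
    {"x":-0.269,"y":0.968,"z":0,"wx":0,"wy":0,"wz":0,"jaw":0.2},
    {"x":-0.269,"y":0.968,"z":0,"wx":0,"wy":0,"wz":0,"jaw":0.2},
    {"x":-0.269,"y":0.968,"z":0,"wx":0,"wy":0,"wz":0,"jaw":0.2},
    {"x":-0.269,"y":0.968,"z":0,"wx":0,"wy":0,"wz":0,"jaw":0.2},
    {"x":-0.269,"y":0.968,"z":0,"wx":0,"wy":0,"wz":0,"jaw":0.2},
    {"x":-0.269,"y":0.968,"z":0,"wx":0,"wy":0,"wz":0,"jaw":0.2},
    {"x":-0.269,"y":0.968,"z":0,"wx":0,"wy":0,"wz":0,"jaw":0.2},
    {"x":-0.269,"y":0.968,"z":0,"wx":0,"wy":0,"wz":0,"jaw":0.2},
    {"x":0,"y":0,"z":0,"wx":0,"wy":0,"wz":0,"jaw":0.2}
  ]
}}

```text
time_s: 20.72
ee_pos: [0.4908, 0.1803, 0.1912]
tcp_rot: [[-0.988, -0.154, 0.002], [-0.154, 0.988, 0.002], [-0.002, 0.002, -1.0]]
contact_force: [-1.7, -0.2, -2.4]
grip_width: 0.0251
grasp_force: 25.0
```

>>> {"op": "drive_tool", "data": {
  "targets": [
    {"x":0,"y":0,"z":0,"wx":0,"wy":0,"wz":0,"jaw":0.2},
    {"x":0,"y":0,"z":0.5,"wx":0,"wy":0,"wz":0,"jaw":0.2},
    {"x":0,"y":0,"z":0.5,"wx":0,"wy":0,"wz":0,"jaw":0.2},
    {"x":0,"y":0,"z":0.5,"wx":0,"wy":0,"wz":0,"jaw":0.2},
    {"x":0,"y":0,"z":0.5,"wx":0,"wy":0,"wz":0,"jaw":0.2},
    {"x":0,"y":0,"z":0.5,"wx":0,"wy":0,"wz":0,"jaw":0.2},
    {"x":0,"y":0,"z":0.5,"wx":0,"wy":0,"wz":0,"jaw":0.2},
    {"x":0,"y":0,"z":0,"wx":0,"wy":0,"wz":0,"jaw":0.2}
  ]
}}

```text
time_s: 21.38
ee_pos: [0.4897, 0.175, 0.1146]
tcp_rot: [[-0.988, -0.152, -0.001], [-0.152, 0.988, -0.001], [0.001, -0.001, -1.0]]
contact_force: [-0.2, 0.0, -1.4]
grip_width: 0.0249
grasp_force: 25.0
```

>>> {"op": "drive_tool", "data": {
  "targets": [
    {"x":0,"y":0,"z":0,"wx":0,"wy":0,"wz":0,"jaw":0.46},
    {"x":0,"y":0,"z":0,"wx":0,"wy":0,"wz":0,"jaw":0.46},
    {"x":0,"y":0,"z":0,"wx":0,"wy":0,"wz":0,"jaw":0.46},
    {"x":0,"y":0,"z":-0.5,"wx":0,"wy":0,"wz":0,"jaw":0.46},
    {"x":0,"y":0,"z":-0.9,"wx":0,"wy":0,"wz":0,"jaw":0.46},
    {"x":0,"y":0,"z":-0.9,"wx":0,"wy":0,"wz":0,"jaw":0.46},
    {"x":0,"y":0,"z":-0.9,"wx":0,"wy":0,"wz":0,"jaw":0.3},
    {"x":0,"y":0,"z":-0.9,"wx":0,"wy":0,"wz":0,"jaw":0.3},
    {"x":0,"y":0,"z":-0.9,"wx":0,"wy":0,"wz":0,"jaw":0.3},
    {"x":0,"y":0,"z":-0.8,"wx":0,"wy":0,"wz":0,"jaw":0.3}
  ]
}}

```text
time_s: 22.22
ee_pos: [0.4902, 0.1766, 0.2626]
tcp_rot: [[-0.988, -0.152, 0.002], [-0.152, 0.988, 0.001], [-0.002, 0.0, -1.0]]
contact_force: [0.2, -0.0, 0.1]
grip_width: 0.0277
grasp_force: 0.0
```

>>> {"op": "drive_tool", "data": {
  "targets": [
    {"x":-0.81,"y":0.1,"z":0,"wx":0,"wy":0,"wz":0,"jaw":0.3},
    {"x":-0.81,"y":0.1,"z":0,"wx":0,"wy":0,"wz":0,"jaw":0.3},
    {"x":-0.81,"y":0.1,"z":0,"wx":0,"wy":0,"wz":0,"jaw":0.3},
    {"x":-0.81,"y":0.1,"z":0,"wx":0,"wy":0,"wz":0,"jaw":0.3},
    {"x":-0.81,"y":0.1,"z":0,"wx":0,"wy":0,"wz":0,"jaw":0.3},
    {"x":-0.81,"y":0.1,"z":0,"wx":0,"wy":0,"wz":0,"jaw":0.3},
    {"x":-0.81,"y":0.1,"z":0,"wx":0,"wy":0,"wz":0,"jaw":0.3},
    {"x":0,"y":0,"z":0,"wx":0,"wy":0,"wz":0,"jaw":0.3}
  ]
}}

```text
time_s: 22.88
ee_pos: [0.6302, 0.2161, 0.2606]
tcp_rot: [[-0.988, -0.152, 0.002], [-0.152, 0.988, 0.001], [-0.002, 0.0, -1.0]]
contact_force: [-1.0, 0.4, -0.7]
grip_width: 0.0278
grasp_force: 0.0
```

Run:
```python
from h import *
k=lift(.1,-.036); rel((*k,.2),(*k,.163))
```

```text
t 22.88 p [0.6302 0.2161 0.2606] yaw(y) 98.74 q6 -79.9 F [-1.   0.4 -0.7] w 0.0278
[0.6277 0.215  0.2   ] -> [ 0.11  -0.029  2.423]
[0.6277 0.215  0.163 ] -> [ 0.003 -0.     1.48 ]
```

>>> {"op": "drive_tool", "data": {
  "targets": [
    {"x":0,"y":0,"z":0.65,"wx":0,"wy":0,"wz":0,"jaw":0.3},
    {"x":0,"y":0,"z":0.65,"wx":0,"wy":0,"wz":0,"jaw":0.3},
    {"x":0,"y":0,"z":0.65,"wx":0,"wy":0,"wz":0,"jaw":0.3},
    {"x":0,"y":0,"z":0.65,"wx":0,"wy":0,"wz":0,"jaw":0.3},
    {"x":0,"y":0,"z":0.65,"wx":0,"wy":0,"wz":0,"jaw":0.3},
    {"x":0,"y":0,"z":0.65,"wx":0,"wy":0,"wz":0,"jaw":0.3},
    {"x":0,"y":0,"z":0,"wx":0,"wy":0,"wz":0,"jaw":0.3},
    {"x":0,"y":0,"z":0,"wx":0,"wy":0,"wz":0,"jaw":0.3}
  ],
  "grip_force": 45
}}

```text
time_s: 23.55
ee_pos: [0.6265, 0.2151, 0.1628]
tcp_rot: [[-0.988, -0.152, -0.002], [-0.152, 0.988, -0.001], [0.002, -0.0, -1.0]]
contact_force: [-0.2, 0.4, 1.0]
grip_width: 0.0273
grasp_force: 0.0
```

Run:
```python
from h import *
k=lift(.1,-.036); rel((*k,.163))
p,d=snap("scene","scene3"); crop(p,185,165,345,285,5,"sc3")
```

```text
t 23.55 p [0.6265 0.2151 0.1628] yaw(y) 98.75 q6 -79.9 F [-0.2  0.4  1. ] w 0.0273
[0.6277 0.215  0.163 ] -> [-0.046 -0.012 -0.008]
```

View pics/sc3.png

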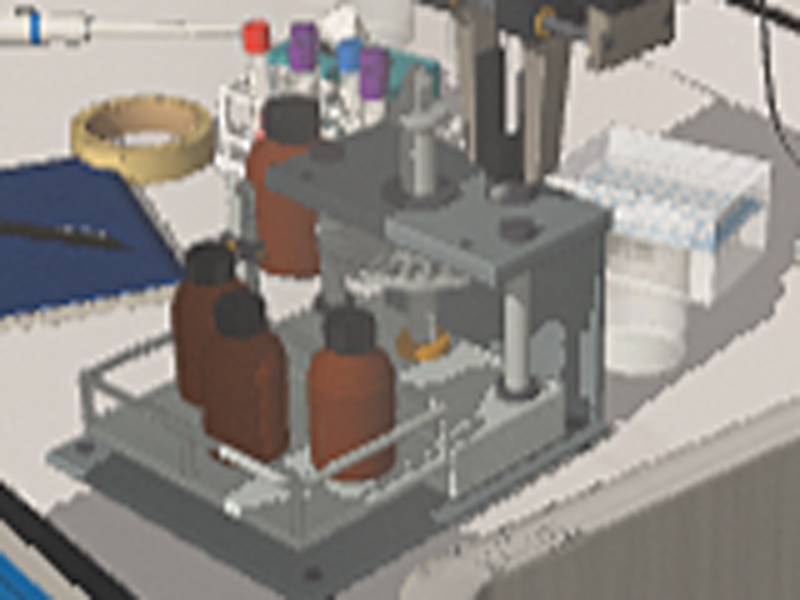

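>>> {"op": "drive_tool", "data": {
  "targets": [
    {"x":-0.03,"y":0,"z":0,"wx":0,"wy":0,"wz":0,"jaw":0.05},
    {"x":0,"y":0,"z":0,"wx":0,"wy":0,"wz":0,"jaw":0.05},
    {"x":0,"y":0,"z":0,"wx":0,"wy":0,"wz":0,"jaw":0.05},
    {"x":0,"y":0,"z":0,"wx":0,"wy":0,"wz":0,"jaw":0.05},
    {"x":0,"y":0,"z":-0.1,"wx":0,"wy":0,"wz":0,"jaw":0.05},
    {"x":0,"y":0,"z":-0.1,"wx":0,"wy":0,"wz":0,"jaw":0.05},
    {"x":0,"y":0,"z":-0.1,"wx":0,"wy":0,"wz":0,"jaw":0.05},
    {"x":0,"y":0,"z":-0.1,"wx":0,"wy":0,"wz":0,"jaw":0.05},
    {"x":0,"y":0,"z":-0.06,"wx":0,"wy":0,"wz":0,"jaw":0.05},
    {"x":0,"y":0,"z":0,"wx":0,"wy":0,"wz":0,"jaw":0.05}
  ],
  "grip_force": 45
}}

```text
time_s: 24.43
ee_pos: [0.6287, 0.2164, 0.1737]
tcp_rot: [[-0.988, -0.152, 0.001], [-0.152, 0.988, 0.001], [-0.001, 0.001, -1.0]]
contact_force: [4.4, 5.6, -11.8]
grip_width: 0.0126
grasp_force: 45.0
```

>>> {"op": "drive_tool", "data": {
  "targets": [
    {"x":0,"y":0,"z":0,"wx":0,"wy":0,"wz":-0.07,"jaw":0.05},
    {"x":0,"y":0,"z":0,"wx":0,"wy":0,"wz":-0.07,"jaw":0.05},
    {"x":0,"y":0,"z":0,"wx":0,"wy":0,"wz":-0.07,"jaw":0.05},
    {"x":0,"y":0,"z":0,"wx":0,"wy":0,"wz":-0.07,"jaw":0.05},
    {"x":0,"y":0,"z":0,"wx":0,"wy":0,"wz":-0.07,"jaw":0.05},
    {"x":0,"y":0,"z":0,"wx":0,"wy":0,"wz":-0.07,"jaw":0.05},
    {"x":0,"y":0,"z":0,"wx":0,"wy":0,"wz":-0.07,"jaw":0.05},
    {"x":0,"y":0,"z":0,"wx":0,"wy":0,"wz":-0.07,"jaw":0.05},
    {"x":0,"y":0,"z":0,"wx":0,"wy":0,"wz":-0.07,"jaw":0.05},
    {"x":0,"y":0,"z":0,"wx":0,"wy":0,"wz":-0.07,"jaw":0.05},
    {"x":0,"y":0,"z":0,"wx":0,"wy":0,"wz":-0.07,"jaw":0.05},
    {"x":0,"y":0,"z":0,"wx":0,"wy":0,"wz":-0.06,"jaw":0.05}
  ]
}}

```text
time_s: 25.43
ee_pos: [0.6277, 0.2174, 0.1733]
tcp_rot: [[-0.108, -0.994, -0.001], [-0.994, 0.108, 0.003], [-0.002, 0.001, -1.0]]
contact_force: [1.3, 10.4, -10.4]
grip_width: 0.0123
grasp_force: 45.0
```

Run:
```python
from h import *
s=st(); print(s['wrist_torque'])
```

```text
t 25.43 p [0.6277 0.2174 0.1733] yaw(y) 173.77 q6 -155.0 F [  1.3  10.4 -10.4] w 0.0123
[ 2.10603089 -0.24471506 -0.03878446]
```

>>> {"op": "drive_tool", "data": {
  "targets": [
    {"x":0,"y":0,"z":0.07,"wx":0,"wy":0,"wz":0,"jaw":0.05},
    {"x":0,"y":0,"z":0.07,"wx":0,"wy":0,"wz":0,"jaw":0.05},
    {"x":0,"y":0,"z":0.02,"wx":0,"wy":0,"wz":0,"jaw":0.05},
    {"x":0,"y":0,"z":0,"wx":0,"wy":0,"wz":0,"jaw":0.05},
    {"x":0,"y":0,"z":0,"wx":0,"wy":0,"wz":0,"jaw":0.3},
    {"x":0,"y":0,"z":0,"wx":0,"wy":0,"wz":0,"jaw":0.3},
    {"x":0,"y":0,"z":0,"wx":0,"wy":0,"wz":0,"jaw":0.3},
    {"x":0,"y":0,"z":0,"wx":0,"wy":0,"wz":0,"jaw":0.3},
    {"x":0,"y":0,"z":-0.3,"wx":0,"wy":0,"wz":0,"jaw":0.3},
    {"x":0,"y":0,"z":-0.6,"wx":0,"wy":0,"wz":0,"jaw":0.3},
    {"x":0,"y":0,"z":-0.8,"wx":0,"wy":0,"wz":0,"jaw":0.3},
    {"x":0,"y":0,"z":-0.8,"wx":0,"wy":0,"wz":0,"jaw":0.3}
  ]
}}

```text
time_s: 26.43
ee_pos: [0.628, 0.2153, 0.2336]
tcp_rot: [[-0.114, -0.993, -0.001], [-0.993, 0.114, -0.001], [0.001, 0.001, -1.0]]
contact_force: [-0.4, 0.4, 0.3]
grip_width: 0.0273
grasp_force: 0.0
```

>>> {"op": "drive_tool", "data": {
  "targets": [
    {"x":0,"y":0,"z":-0.9,"wx":0,"wy":0,"wz":0,"jaw":0.3},
    {"x":0,"y":0,"z":-0.9,"wx":0,"wy":0,"wz":0,"jaw":0.5},
    {"x":0.8,"y":0.5,"z":0,"wx":0,"wy":0,"wz":0.07,"jaw":0.5},
    {"x":0.8,"y":0.5,"z":0,"wx":0,"wy":0,"wz":0.07,"jaw":0.5},
    {"x":0.8,"y":0.5,"z":0,"wx":0,"wy":0,"wz":0.07,"jaw":0.5},
    {"x":0.8,"y":0.5,"z":0,"wx":0,"wy":0,"wz":0.07,"jaw":0.5},
    {"x":0.8,"y":0.5,"z":0,"wx":0,"wy":0,"wz":0.07,"jaw":0.5},
    {"x":0.8,"y":0.5,"z":0,"wx":0,"wy":0,"wz":0.07,"jaw":0.5}
  ]
}}

```text
time_s: 27.1
ee_pos: [0.5145, 0.1334, 0.2783]
tcp_rot: [[-0.703, -0.711, 0.0], [-0.711, 0.703, -0.0], [-0.0, -0.0, -1.0]]
contact_force: [-0.5, -0.7, 0.4]
grip_width: 0.0462
grasp_force: 0.0
```

Run:
```python
from h import *
st()
for n,b in(("scene",(215,165,335,255)),("top",(200,195,400,310))):
    p,d=snap(n,n+"4"); 
    crop(p,*b,6 if n=="scene" else 4,n[0]+"c4")
```

```text
t 27.1 p [0.5145 0.1334 0.2783] yaw(y) 135.3 q6 -120.9 F [-0.5 -0.7  0.4] w 0.0462
```

View pics/sc4.png

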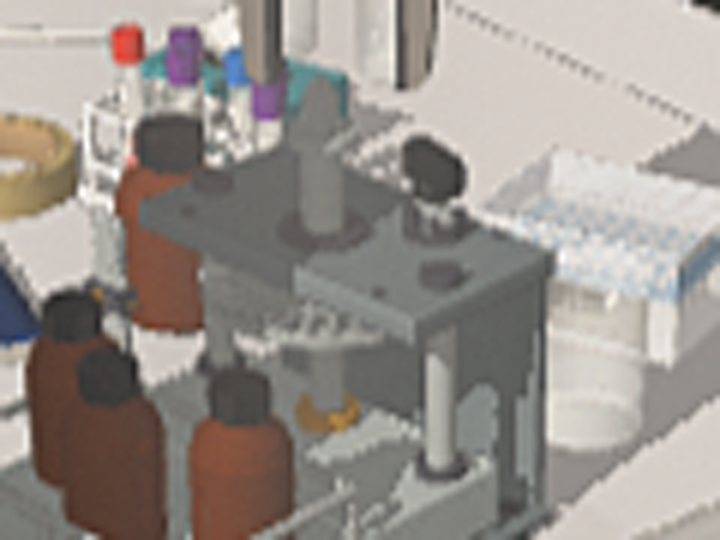

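View pics/tc4.png

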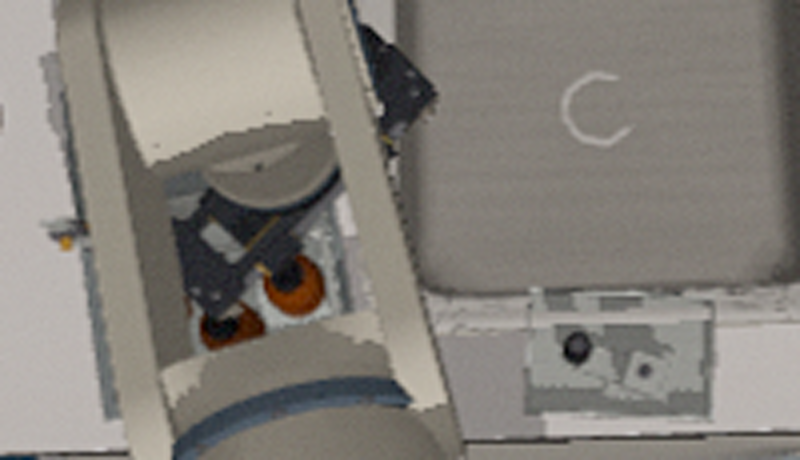

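Run:
```python
from h import *
T=onz("top",344,288,.003)
for n in("top","scene"):
    p,d=load(n+"4"); C=cloud(n,d); X,Y,Z=np.moveaxis(C,-1,0)
    roi=(d>0)&(abs(X-.42)<.09)&(abs(Y+.08)<.1)
    m=roi&(p.max(-1)<60)&(Z>.03); v,u=np.nonzero(m); 
    mt=m&(Z>.07); print(n,"sleeve",m.sum(),np.median(C[m],0).round(4),"top",np.median(C[mt],0).round(4), "px bbox",u.min(),u.max(),v.min(),v.max(),Z[m].max())
    b=roi&(abs(Z-.052)<.006)&(p.max(-1)>=60); L=cv2.connectedComponentsWithStats(b.astype(np.uint8)); k=1+np.argmax(L[2][1:,4]); b=L[1]==k
    print(" boss",b.sum(),C[b].mean(0).round(4),np.median(Z[b]).round(4),cv2.minAreaRect((C[b][:,:2]*1000).astype(np.float32)))
    a=roi&(Z>.0105)&(Z<.018)&(p.max(-1)>=60); print(" arm",a.sum(),C[a].mean(0).round(4))
    w=roi&(Z>.016)&(Z<.026); q=C[w]; print(" walls",w.sum(),cv2.minAreaRect((q[:,:2]*1000).astype(np.float32)))
p,d=load("top4"); crop(p,325,262,385,304,12,"tc4b"); crop(load("scene4")[0],255,280,355,365,7,"sc4b")
```

```text
top sleeve 31 [ 0.4338 -0.0407  0.076 ] top [ 0.4359 -0.0409  0.0773] px bbox 341 347 278 285 0.08337205994928065
 boss 88 [ 0.4172 -0.0936  0.0519] 0.052 ((417.48675537109375, -93.76628875732422), (28.435483932495117, 28.958663940429688), 69.81887817382812)
 arm 164 [ 0.4287 -0.0746  0.0143]
 walls 165 ((435.05938720703125, -77.10430145263672), (148.41748046875, 100.25479888916016), 86.1791763305664)
scene sleeve 69 [ 0.4373 -0.0515  0.0563] top [ 0.4376 -0.049   0.0771] px bbox 287 296 293 313 0.07894803626011793
 boss 158 [ 0.416  -0.0966  0.0521] 0.0525 ((417.57086181640625, -94.70305633544922), (31.679954528808594, 29.315109252929688), 70.32411193847656)
 arm 507 [ 0.4268 -0.0901  0.0138]
 walls 460 ((435.8900451660156, -78.34632873535156), (152.60934448242188, 102.9724349975586), 85.2731704711914)
```

View pics/tc4b.png

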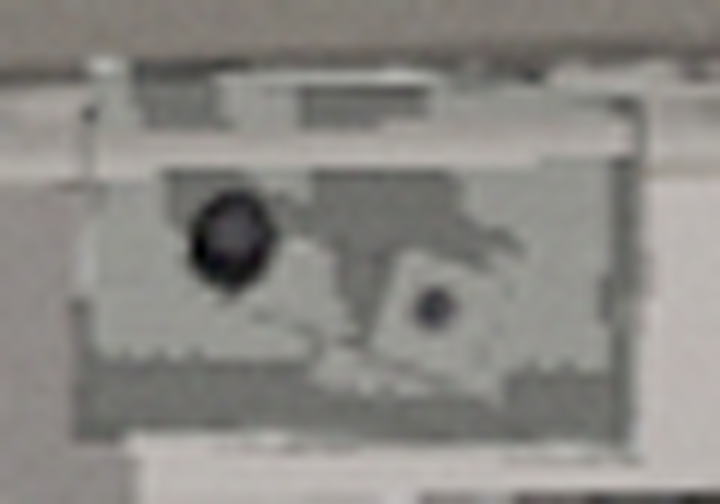

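View pics/sc4b.png

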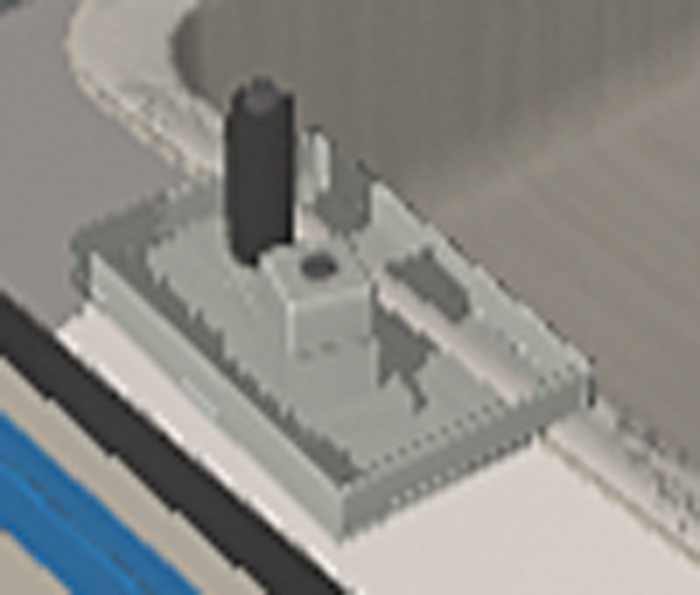

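>>> {"op": "drive_tool", "data": {
  "targets": [
    {"x":0,"y":0,"z":0,"wx":0,"wy":0,"wz":0.072,"jaw":0.46},
    {"x":0,"y":0,"z":0,"wx":0,"wy":0,"wz":0.072,"jaw":0.46},
    {"x":0,"y":0,"z":0,"wx":0,"wy":0,"wz":0.072,"jaw":0.46},
    {"x":0,"y":0,"z":0,"wx":0,"wy":0,"wz":0.072,"jaw":0.46},
    {"x":0,"y":0,"z":0,"wx":0,"wy":0,"wz":0.072,"jaw":0.46},
    {"x":0,"y":0,"z":0,"wx":0,"wy":0,"wz":0.072,"jaw":0.46},
    {"x":0,"y":0,"z":0,"wx":0,"wy":0,"wz":0.072,"jaw":0.46},
    {"x":0,"y":0,"z":0,"wx":0,"wy":0,"wz":0.072,"jaw":0.46},
    {"x":0,"y":0,"z":0,"wx":0,"wy":0,"wz":0.072,"jaw":0.46},
    {"x":0,"y":0,"z":0,"wx":0,"wy":0,"wz":0.072,"jaw":0.46},
    {"x":0,"y":0,"z":0,"wx":0,"wy":0,"wz":0.072,"jaw":0.46},
    {"x":0,"y":0,"z":0,"wx":0,"wy":0,"wz":0.072,"jaw":0.46}
  ]
}}

```text
time_s: 28.2
ee_pos: [0.5161, 0.1346, 0.2784]
tcp_rot: [[-0.845, 0.535, 0.001], [0.535, 0.845, -0.0], [-0.001, 0.0, -1.0]]
contact_force: [-0.0, 0.3, 0.7]
grip_width: 0.0422
grasp_force: 0.0
```

>>> {"op": "drive_tool", "data": {
  "targets": [
    {"x":0,"y":0,"z":0,"wx":0,"wy":0,"wz":0.072,"jaw":0.46},
    {"x":0,"y":0,"z":0,"wx":0,"wy":0,"wz":0.072,"jaw":0.46},
    {"x":0,"y":0,"z":0,"wx":0,"wy":0,"wz":0.072,"jaw":0.46},
    {"x":0,"y":0,"z":0,"wx":0,"wy":0,"wz":0.072,"jaw":0.46},
    {"x":0,"y":0,"z":0,"wx":0,"wy":0,"wz":0.072,"jaw":0.46},
    {"x":0,"y":0,"z":0,"wx":0,"wy":0,"wz":0.072,"jaw":0.46},
    {"x":0,"y":0,"z":0,"wx":0,"wy":0,"wz":0.072,"jaw":0.46},
    {"x":0,"y":0,"z":0,"wx":0,"wy":0,"wz":0.072,"jaw":0.46},
    {"x":0,"y":0,"z":0,"wx":0,"wy":0,"wz":0.072,"jaw":0.46},
    {"x":0,"y":0,"z":0,"wx":0,"wy":0,"wz":0.072,"jaw":0.46},
    {"x":0,"y":0,"z":0,"wx":0,"wy":0,"wz":0.072,"jaw":0.46},
    {"x":0,"y":0,"z":0,"wx":0,"wy":0,"wz":0.072,"jaw":0.46}
  ]
}}

```text
time_s: 29.2
ee_pos: [0.5161, 0.1347, 0.2783]
tcp_rot: [[0.343, 0.939, 0.001], [0.939, -0.343, 0.0], [0.0, 0.001, -1.0]]
contact_force: [-0.8, -0.7, 0.7]
grip_width: 0.0421
grasp_force: 0.0
```

Run:
```python
from h import *
h=(.4172,-.0945); rel((*h,.13),(*h,.025),R=yawR(-20.3))
```

```text
t 29.2 p [0.5161 0.1347 0.2783] yaw(y) -20.08 q6 34.5 F [-0.8 -0.7  0.7] w 0.0421
[ 0.4172 -0.0945  0.13  ] -> [-9.971 -0.531  5.933]
[ 0.4172 -0.0945  0.025 ] -> [0.  0.  4.2]
```

>>> {"op": "drive_tool", "data": {
  "targets": [
    {"x":-0.831,"y":-0.044,"z":0,"wx":0,"wy":0,"wz":0,"jaw":0.46},
    {"x":-0.831,"y":-0.044,"z":0,"wx":0,"wy":0,"wz":0,"jaw":0.46},
    {"x":-0.831,"y":-0.044,"z":0,"wx":0,"wy":0,"wz":0,"jaw":0.46},
    {"x":-0.831,"y":-0.044,"z":0,"wx":0,"wy":0,"wz":0,"jaw":0.46},
    {"x":-0.831,"y":-0.044,"z":0,"wx":0,"wy":0,"wz":0,"jaw":0.46},
    {"x":-0.831,"y":-0.044,"z":0.8,"wx":0,"wy":0,"wz":0,"jaw":0.46},
    {"x":-0.831,"y":-0.044,"z":0.8,"wx":0,"wy":0,"wz":0,"jaw":0.46},
    {"x":-0.831,"y":-0.044,"z":0.8,"wx":0,"wy":0,"wz":0,"jaw":0.46},
    {"x":-0.831,"y":-0.044,"z":0.8,"wx":0,"wy":0,"wz":0,"jaw":0.46},
    {"x":-0.831,"y":-0.044,"z":0.8,"wx":0,"wy":0,"wz":0,"jaw":0.46},
    {"x":-0.831,"y":-0.044,"z":0.8,"wx":0,"wy":0,"wz":0,"jaw":0.46},
    {"x":-0.831,"y":-0.044,"z":0.8,"wx":0,"wy":0,"wz":0,"jaw":0.46}
  ]
}}

```text
time_s: 30.2
ee_pos: [0.4187, -0.0966, 0.1376]
tcp_rot: [[0.338, 0.941, 0.001], [0.941, -0.338, -0.0], [0.0, 0.001, -1.0]]
contact_force: [0.3, -0.3, -0.1]
grip_width: 0.0423
grasp_force: 0.0
```

>>> {"op": "drive_tool", "data": {
  "targets": [
    {"x":0,"y":0,"z":0.4,"wx":0,"wy":0,"wz":0,"jaw":0.46},
    {"x":0,"y":0,"z":0,"wx":0,"wy":0,"wz":0,"jaw":0.46},
    {"x":0,"y":0,"z":0,"wx":0,"wy":0,"wz":0,"jaw":0.46}
  ]
}}

```text
time_s: 30.45
ee_pos: [0.4187, -0.0957, 0.128]
tcp_rot: [[0.339, 0.941, -0.0], [0.941, -0.339, 0.0], [-0.0, -0.0, -1.0]]
contact_force: [0.5, -0.5, -0.2]
grip_width: 0.0423
grasp_force: 0.0
```

Run:
```python
from h import *
h=(.4172,-.0945); rel((*h,.13),(*h,.025))
```

```text
t 30.45 p [ 0.4187 -0.0957  0.128 ] yaw(y) -19.84 q6 6.8 F [ 0.5 -0.5 -0.2] w 0.0423
[ 0.4172 -0.0945  0.13  ] -> [ 0.024 -0.073 -0.078]
[ 0.4172 -0.0945  0.025 ] -> [0.0e+00 2.0e-03 4.2e+00]
```

Descend 4.12, grip 40 N, lift.

>>> {"op": "drive_tool", "data": {
  "targets": [
    {"x":0.024,"y":-0.07,"z":0.52,"wx":0,"wy":0,"wz":0,"jaw":0.46},
    {"x":0,"y":0,"z":0.6,"wx":0,"wy":0,"wz":0,"jaw":0.46},
    {"x":0,"y":0,"z":0.6,"wx":0,"wy":0,"wz":0,"jaw":0.46},
    {"x":0,"y":0,"z":0.6,"wx":0,"wy":0,"wz":0,"jaw":0.46},
    {"x":0,"y":0,"z":0.6,"wx":0,"wy":0,"wz":0,"jaw":0.46},
    {"x":0,"y":0,"z":0.6,"wx":0,"wy":0,"wz":0,"jaw":0.46},
    {"x":0,"y":0,"z":0.6,"wx":0,"wy":0,"wz":0,"jaw":0.46},
    {"x":0,"y":0,"z":0,"wx":0,"wy":0,"wz":0,"jaw":0.2},
    {"x":0,"y":0,"z":0,"wx":0,"wy":0,"wz":0,"jaw":0.2},
    {"x":0,"y":0,"z":0,"wx":0,"wy":0,"wz":0,"jaw":0.2},
    {"x":0,"y":0,"z":0,"wx":0,"wy":0,"wz":0,"jaw":0.2},
    {"x":0,"y":0,"z":0,"wx":0,"wy":0,"wz":0,"jaw":0.2}
  ],
  "grip_force": 40
}}

```text
time_s: 31.45
ee_pos: [0.4174, -0.0943, 0.0258]
tcp_rot: [[0.34, 0.941, 0.001], [0.941, -0.34, -0.0], [0.0, 0.001, -1.0]]
contact_force: [-0.3, 0.1, -2.9]
grip_width: 0.0297
grasp_force: 40.0
```

>>> {"op": "drive_tool", "data": {
  "targets": [
    {"x":0,"y":0,"z":-0.4,"wx":0,"wy":0,"wz":0,"jaw":0.2},
    {"x":0,"y":0,"z":-0.8,"wx":0,"wy":0,"wz":0,"jaw":0.2},
    {"x":0,"y":0,"z":-0.9,"wx":0,"wy":0,"wz":0,"jaw":0.2},
    {"x":0,"y":0,"z":-0.9,"wx":0,"wy":0,"wz":0,"jaw":0.2},
    {"x":0,"y":0,"z":-0.9,"wx":0,"wy":0,"wz":0,"jaw":0.2},
    {"x":0,"y":0,"z":-0.9,"wx":0,"wy":0,"wz":0,"jaw":0.2},
    {"x":0,"y":0,"z":-0.9,"wx":0,"wy":0,"wz":0,"jaw":0.2},
    {"x":0,"y":0,"z":-0.9,"wx":0,"wy":0,"wz":0,"jaw":0.2},
    {"x":0,"y":0,"z":-0.9,"wx":0,"wy":0,"wz":0,"jaw":0.2},
    {"x":0,"y":0,"z":-0.9,"wx":0,"wy":0,"wz":0,"jaw":0.2},
    {"x":0,"y":0,"z":-0.9,"wx":0,"wy":0,"wz":0,"jaw":0.2}
  ]
}}

```text
time_s: 32.37
ee_pos: [0.4162, -0.0942, 0.2591]
tcp_rot: [[0.34, 0.94, 0.001], [0.94, -0.34, -0.0], [0.0, 0.001, -1.0]]
contact_force: [0.6, -0.6, -2.6]
grip_width: 0.0297
grasp_force: 40.0
```

>>> {"op": "drive_tool", "data": {
  "targets": [
    {"x":0,"y":0,"z":0,"wx":0,"wy":0,"wz":-0.054,"jaw":0.2},
    {"x":0,"y":0,"z":0,"wx":0,"wy":0,"wz":-0.054,"jaw":0.2},
    {"x":0,"y":0,"z":0,"wx":0,"wy":0,"wz":-0.054,"jaw":0.2},
    {"x":0,"y":0,"z":0,"wx":0,"wy":0,"wz":-0.054,"jaw":0.2},
    {"x":0,"y":0,"z":0,"wx":0,"wy":0,"wz":-0.054,"jaw":0.2},
    {"x":0,"y":0,"z":0,"wx":0,"wy":0,"wz":-0.054,"jaw":0.2},
    {"x":0,"y":0,"z":0,"wx":0,"wy":0,"wz":0,"jaw":0.2}
  ]
}}

```text
time_s: 32.95
ee_pos: [0.4164, -0.0943, 0.2578]
tcp_rot: [[-0.165, 0.986, 0.0], [0.986, 0.165, -0.0], [-0.0, 0.0, -1.0]]
contact_force: [-0.1, -0.6, -3.1]
grip_width: 0.0297
grasp_force: 40.0
```

Run:
```python
from h import *
q=lift(.065,0); rel((*q,.27),(*q,.25),(*q,.22))
for n in("top","scene"):
    p,d=snap(n,n+"5")
p,d=load("scene5"); C=cloud("scene",d); Z=C[...,2]
s=manip.get_state()['ee_pos']
m=(d>0)&(np.hypot(C[...,0]-s[0],C[...,1]-s[1])<.08)&(Z>.2)&(p.max(-1)<60)&(Z<.36)&(C[...,1]>s[1]+.03); print(m.sum(),np.median(C[m],0),Z[m].min(),Z[m].max())
```

```text
t 32.95 p [ 0.4164 -0.0943  0.2578] yaw(y) 9.51 q6 -22.5 F [-0.1 -0.6 -3.1] w 0.0297
[0.5876 0.2452 0.27  ] -> [12.262  9.    -0.489]
[0.5876 0.2452 0.25  ] -> [ 0.  -0.   0.8]
[0.5876 0.2452 0.22  ] -> [ 0.  -0.   1.2]
21 [ 0.41327538 -0.04937417  0.26640438] 0.25135195465210486 0.2886158507335808
```

>>> {"op": "drive_tool", "data": {
  "targets": [
    {"x":0,"y":0,"z":-0.3,"wx":0,"wy":0,"wz":0.008,"jaw":0.2},
    {"x":0.8,"y":0.588,"z":0,"wx":0,"wy":0,"wz":0,"jaw":0.2},
    {"x":0.9,"y":0.66,"z":0,"wx":0,"wy":0,"wz":0,"jaw":0.2},
    {"x":0.9,"y":0.66,"z":0,"wx":0,"wy":0,"wz":0,"jaw":0.2},
    {"x":0.9,"y":0.66,"z":0,"wx":0,"wy":0,"wz":0,"jaw":0.2},
    {"x":0.9,"y":0.66,"z":0,"wx":0,"wy":0,"wz":0,"jaw":0.2},
    {"x":0.9,"y":0.66,"z":0,"wx":0,"wy":0,"wz":0,"jaw":0.2},
    {"x":0.9,"y":0.66,"z":0,"wx":0,"wy":0,"wz":0,"jaw":0.2},
    {"x":0.9,"y":0.66,"z":0,"wx":0,"wy":0,"wz":0,"jaw":0.2},
    {"x":0.9,"y":0.66,"z":0,"wx":0,"wy":0,"wz":0,"jaw":0.2},
    {"x":0.9,"y":0.66,"z":0,"wx":0,"wy":0,"wz":0,"jaw":0.2},
    {"x":0.9,"y":0.66,"z":0,"wx":0,"wy":0,"wz":0,"jaw":0.2}
  ]
}}

```text
time_s: 34.05
ee_pos: [0.5584, 0.1761, 0.2655]
tcp_rot: [[-0.147, 0.989, 0.0], [0.989, 0.147, 0.0], [-0.0, 0.0, -1.0]]
contact_force: [0.2, -0.7, -2.0]
grip_width: 0.03
grasp_force: 40.0
```

>>> {"op": "drive_tool", "data": {
  "targets": [
    {"x":0.9,"y":0.66,"z":0,"wx":0,"wy":0,"wz":0,"jaw":0.2},
    {"x":0.9,"y":0.66,"z":0,"wx":0,"wy":0,"wz":0,"jaw":0.2},
    {"x":0.66,"y":0.48,"z":0,"wx":0,"wy":0,"wz":0,"jaw":0.2},
    {"x":0,"y":0,"z":0,"wx":0,"wy":0,"wz":0,"jaw":0.2},
    {"x":0,"y":0,"z":0,"wx":0,"wy":0,"wz":0,"jaw":0.2},
    {"x":0,"y":0,"z":0,"wx":0,"wy":0,"wz":0,"jaw":0.2},
    {"x":0,"y":0,"z":0,"wx":0,"wy":0,"wz":0,"jaw":0.2}
  ]
}}

```text
time_s: 34.63
ee_pos: [0.5928, 0.2413, 0.2651]
tcp_rot: [[-0.148, 0.989, -0.0], [0.989, 0.148, -0.0], [-0.0, -0.0, -1.0]]
contact_force: [0.2, -0.7, -1.7]
grip_width: 0.0296
grasp_force: 40.0
```

Run:
```python
from h import *
q=lift(.065,0); rel((*q,.265),(*q,.22))
# shaft centre check from frame 0 images (tip of the square)
for n in("top","scene"):
    p,d=load(n+"0"); C=cloud(n,d); X,Y,Z=np.moveaxis(C,-1,0)
    m=(d>0)&(np.hypot(X-q[0],Y-q[1])<.03)&(Z>.2); print(n,q,m.sum(),C[m].mean(0).round(4),Z[m].max(), cv2.minAreaRect((C[m][:,:2]*1000).astype(np.float32)))
```

```text
t 34.63 p [0.5928 0.2413 0.2651] yaw(y) 8.49 q6 13.5 F [ 0.2 -0.7 -1.7] w 0.0296
[0.5876 0.2452 0.265 ] -> [ 0.185 -0.183  0.005]
[0.5876 0.2452 0.22  ] -> [1.0e-03 1.0e-03 1.8e+00]
top [0.58763484 0.24524408] 42 [0.586  0.2441 0.209 ] 0.22487971283437846 ((584.0305786132812, 244.01318359375), (25.727842330932617, 28.50092887878418), 55.63826370239258)
scene [0.58763484 0.24524408] 56 [0.5867 0.2425 0.2108] 0.22492535095625904 ((586.7635498046875, 242.33355712890625), (24.215999603271484, 17.55307388305664), 78.4802474975586)
```

>>> {"op": "drive_tool", "data": {
  "targets": [
    {"x":0.18,"y":-0.18,"z":0,"wx":0,"wy":0,"wz":0,"jaw":0.2},
    {"x":0,"y":0,"z":0,"wx":0,"wy":0,"wz":0,"jaw":0.2},
    {"x":0,"y":0,"z":0,"wx":0,"wy":0,"wz":0,"jaw":0.2},
    {"x":0,"y":0,"z":0.2,"wx":0,"wy":0,"wz":0,"jaw":0.2},
    {"x":0,"y":0,"z":0.2,"wx":0,"wy":0,"wz":0,"jaw":0.2},
    {"x":0,"y":0,"z":0.2,"wx":0,"wy":0,"wz":0,"jaw":0.2},
    {"x":0,"y":0,"z":0.2,"wx":0,"wy":0,"wz":0,"jaw":0.2},
    {"x":0,"y":0,"z":0.2,"wx":0,"wy":0,"wz":0,"jaw":0.2},
    {"x":0,"y":0,"z":0.2,"wx":0,"wy":0,"wz":0,"jaw":0.2},
    {"x":0,"y":0,"z":0,"wx":0,"wy":0,"wz":0,"jaw":0.2}
  ]
}}

```text
time_s: 35.47
ee_pos: [0.5875, 0.2457, 0.2334]
tcp_rot: [[-0.149, 0.989, -0.002], [0.989, 0.149, -0.001], [-0.001, -0.002, -1.0]]
contact_force: [-0.2, -0.2, -3.2]
grip_width: 0.0297
grasp_force: 40.0
```

Run:
```python
from h import *
q=lift(.065,0); rel((*q,.22)); print(manip.get_state()['wrist_torque'])
```

```text
t 35.47 p [0.5875 0.2457 0.2334] yaw(y) 8.57 q6 14.0 F [-0.2 -0.2 -3.2] w 0.0297
[0.5876 0.2452 0.22  ] -> [-0.02   0.003  0.536]
[-0.05429737  0.0922724   0.03296963]
```

>>> {"op": "drive_tool", "data": {
  "targets": [
    {"x":-0.02,"y":0,"z":0.1,"wx":0,"wy":0,"wz":0,"jaw":0.2},
    {"x":0,"y":0,"z":0.1,"wx":0,"wy":0,"wz":0,"jaw":0.2},
    {"x":0,"y":0,"z":0.1,"wx":0,"wy":0,"wz":0,"jaw":0.2},
    {"x":0,"y":0,"z":0.1,"wx":0,"wy":0,"wz":0,"jaw":0.2},
    {"x":0,"y":0,"z":0.1,"wx":0,"wy":0,"wz":0,"jaw":0.2},
    {"x":0,"y":0,"z":0,"wx":0,"wy":0,"wz":0,"jaw":0.2}
  ]
}}

```text
time_s: 35.97
ee_pos: [0.5879, 0.2454, 0.2218]
tcp_rot: [[-0.149, 0.989, -0.001], [0.989, 0.149, -0.0], [-0.0, -0.001, -1.0]]
contact_force: [-0.5, -0.9, -2.2]
grip_width: 0.0297
grasp_force: 40.0
```

>>> {"op": "drive_tool", "data": {
  "targets": [
    {"x":0,"y":0,"z":0,"wx":0,"wy":0,"wz":0,"jaw":0.46},
    {"x":0,"y":0,"z":0,"wx":0,"wy":0,"wz":0,"jaw":0.46},
    {"x":0,"y":0,"z":0,"wx":0,"wy":0,"wz":0,"jaw":0.46},
    {"x":0,"y":0,"z":-0.4,"wx":0,"wy":0,"wz":0,"jaw":0.46},
    {"x":0,"y":0,"z":-0.7,"wx":0,"wy":0,"wz":0,"jaw":0.46},
    {"x":0,"y":0,"z":-0.7,"wx":0,"wy":0,"wz":0,"jaw":0.46},
    {"x":0,"y":0,"z":-0.7,"wx":0,"wy":0,"wz":0,"jaw":0.46},
    {"x":0.7,"y":0,"z":0,"wx":0,"wy":0,"wz":0,"jaw":0.46},
    {"x":0.75,"y":0,"z":0,"wx":0,"wy":0,"wz":0,"jaw":0.46},
    {"x":0.75,"y":0,"z":0,"wx":0,"wy":0,"wz":0,"jaw":0.46},
    {"x":0,"y":0,"z":0,"wx":0,"wy":0,"wz":0,"jaw":0.46},
    {"x":0,"y":0,"z":0,"wx":0,"wy":0,"wz":0,"jaw":0.46}
  ]
}}

```text
time_s: 36.97
ee_pos: [0.58, 0.3005, 0.2858]
tcp_rot: [[-0.151, 0.989, 0.001], [0.989, 0.151, 0.0], [0.0, 0.001, -1.0]]
contact_force: [-0.4, -0.2, 0.2]
grip_width: 0.0423
grasp_force: 0.0
```

Run:
```python
from h import *
q=lift(.065,.055); rel((*q,.285),(*q,.223))
p,d=snap("scene","scene6"); C=cloud("scene",d); X,Y,Z=np.moveaxis(C,-1,0)
m=(d>0)&(np.hypot(X-q[0],Y-q[1])<.04)&(Z>.212)&(Z<.28)&(p.max(-1)<60); print("sleeve",m.sum(),np.median(C[m],0),Z[m].min(),Z[m].max())
m=(d>0)&(np.hypot(X-.5876,Y-.2452)<.035)&(Z>.235)&(Z<.262)&(p.max(-1)>60); print("boss",m.sum(),np.median(Z[m]),Z[m].max())
crop(p,215,150,305,225,8,"sc6")
```

```text
t 36.97 p [0.58   0.3005 0.2858] yaw(y) 8.66 q6 18.6 F [-0.4 -0.2  0.2] w 0.0423
[0.5792 0.2996 0.285 ] -> [-0.032 -0.036  0.03 ]
[0.5792 0.2996 0.223 ] -> [-0.00e+00 -2.00e-03  2.48e+00]
  return _methods._mean(a, axis=axis, dtype=dtype,
  ret = um.true_divide(
Traceback (most recent call last):
ValueError: zero-size array to reduction operation minimum which has no identity
```

Run:
```python
from h import *
p,d=load("scene6"); C=cloud("scene",d); X,Y,Z=np.moveaxis(C,-1,0)
m=(d>0)&(np.hypot(X-.5876,Y-.2452)<.035)&(Z>.235)&(Z<.262); print("boss",m.sum(),np.median(Z[m]) if m.any() else 0)
crop(p,195,130,325,225,6,"sc6")
```

```text
boss 111 0.24554751867404456
```

View pics/sc6.png

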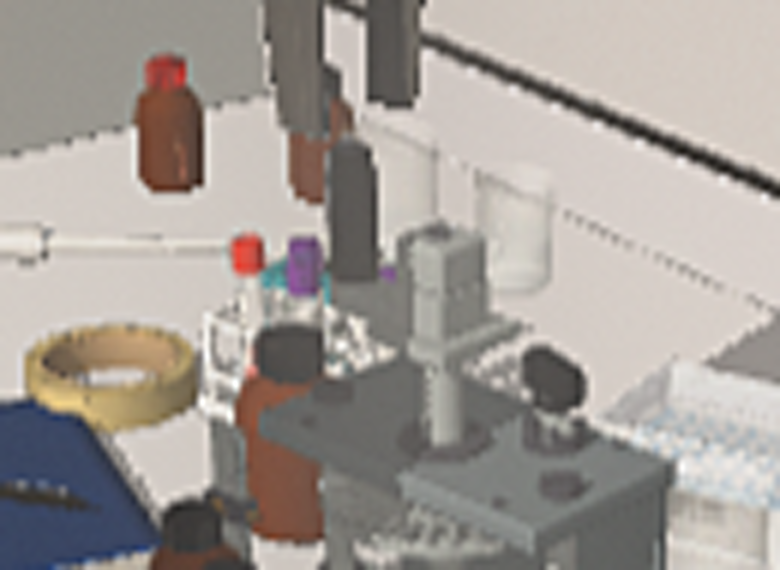

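>>> {"op": "drive_tool", "data": {
  "targets": [
    {"x":-0.03,"y":-0.03,"z":0.5,"wx":0,"wy":0,"wz":0,"jaw":0.46},
    {"x":0,"y":0,"z":0.5,"wx":0,"wy":0,"wz":0,"jaw":0.46},
    {"x":0,"y":0,"z":0.5,"wx":0,"wy":0,"wz":0,"jaw":0.46},
    {"x":0,"y":0,"z":0.5,"wx":0,"wy":0,"wz":0,"jaw":0.46},
    {"x":0,"y":0,"z":0.46,"wx":0,"wy":0,"wz":0,"jaw":0.46},
    {"x":0,"y":0,"z":0,"wx":0,"wy":0,"wz":0,"jaw":0.46},
    {"x":0,"y":0,"z":0,"wx":0,"wy":0,"wz":0,"jaw":0.15},
    {"x":0,"y":0,"z":0,"wx":0,"wy":0,"wz":0,"jaw":0.15},
    {"x":0,"y":0,"z":0,"wx":0,"wy":0,"wz":0,"jaw":0.15},
    {"x":0,"y":0,"z":0,"wx":0,"wy":0,"wz":0,"jaw":0.15},
    {"x":0,"y":0,"z":0,"wx":0,"wy":0,"wz":0,"jaw":0.15}
  ],
  "grip_force": 25
}}

```text
time_s: 37.93
ee_pos: [0.5798, 0.2994, 0.2242]
tcp_rot: [[-0.149, 0.989, 0.001], [0.989, 0.149, 0.001], [0.0, 0.001, -1.0]]
contact_force: [0.2, 0.5, 0.3]
grip_width: 0.0223
grasp_force: 25.0
```

>>> {"op": "drive_tool", "data": {
  "targets": [
    {"x":-0.075,"y":0.569,"z":0,"wx":0,"wy":0,"wz":0,"jaw":0.15},
    {"x":-0.22,"y":0.531,"z":0,"wx":0,"wy":0,"wz":0,"jaw":0.15},
    {"x":-0.35,"y":0.456,"z":0,"wx":0,"wy":0,"wz":0,"jaw":0.15}
  ]
}}

```text
time_s: 38.18
ee_pos: [0.6206, 0.2896, 0.224]
tcp_rot: [[-0.15, 0.989, 0.0], [0.989, 0.15, 0.001], [0.001, 0.0, -1.0]]
contact_force: [-3.0, -1.8, 1.4]
grip_width: 0.0221
grasp_force: 25.0
```

Turning with about 3 N. Continue to the half turn, then further half turns.

>>> {"op": "drive_tool", "data": {
  "targets": [
    {"x":-0.456,"y":0.35,"z":0,"wx":0,"wy":0,"wz":0,"jaw":0.15},
    {"x":-0.531,"y":0.22,"z":0,"wx":0,"wy":0,"wz":0,"jaw":0.15},
    {"x":-0.569,"y":0.075,"z":0,"wx":0,"wy":0,"wz":0,"jaw":0.15},
    {"x":-0.569,"y":-0.075,"z":0,"wx":0,"wy":0,"wz":0,"jaw":0.15},
    {"x":-0.531,"y":-0.22,"z":0,"wx":0,"wy":0,"wz":0,"jaw":0.15},
    {"x":-0.456,"y":-0.35,"z":0,"wx":0,"wy":0,"wz":0,"jaw":0.15},
    {"x":-0.35,"y":-0.456,"z":0,"wx":0,"wy":0,"wz":0,"jaw":0.15},
    {"x":-0.22,"y":-0.531,"z":0,"wx":0,"wy":0,"wz":0,"jaw":0.15},
    {"x":-0.075,"y":-0.569,"z":0,"wx":0,"wy":0,"wz":0,"jaw":0.15}
  ]
}}

```text
time_s: 38.93
ee_pos: [0.5959, 0.1901, 0.2237]
tcp_rot: [[-0.147, 0.989, 0.001], [0.989, 0.147, 0.003], [0.003, 0.002, -1.0]]
contact_force: [0.1, 10.7, -0.3]
grip_width: 0.0222
grasp_force: 25.0
```

>>> {"op": "drive_tool", "data": {
  "targets": [
    {"x":0.075,"y":-0.569,"z":0,"wx":0,"wy":0,"wz":0,"jaw":0.15},
    {"x":0.22,"y":-0.531,"z":0,"wx":0,"wy":0,"wz":0,"jaw":0.15},
    {"x":0.35,"y":-0.456,"z":0,"wx":0,"wy":0,"wz":0,"jaw":0.15},
    {"x":0.456,"y":-0.35,"z":0,"wx":0,"wy":0,"wz":0,"jaw":0.15},
    {"x":0.531,"y":-0.22,"z":0,"wx":0,"wy":0,"wz":0,"jaw":0.15},
    {"x":0.569,"y":-0.075,"z":0,"wx":0,"wy":0,"wz":0,"jaw":0.15},
    {"x":0.569,"y":0.075,"z":0,"wx":0,"wy":0,"wz":0,"jaw":0.15},
    {"x":0.531,"y":0.22,"z":0,"wx":0,"wy":0,"wz":0,"jaw":0.15},
    {"x":0.456,"y":0.35,"z":0,"wx":0,"wy":0,"wz":0,"jaw":0.15},
    {"x":0.35,"y":0.456,"z":0,"wx":0,"wy":0,"wz":0,"jaw":0.15},
    {"x":0.22,"y":0.531,"z":0,"wx":0,"wy":0,"wz":0,"jaw":0.15},
    {"x":0.075,"y":0.569,"z":0,"wx":0,"wy":0,"wz":0,"jaw":0.15}
  ]
}}

```text
time_s: 39.93
ee_pos: [0.5798, 0.3005, 0.2235]
tcp_rot: [[-0.151, 0.989, -0.001], [0.989, 0.151, -0.001], [-0.001, -0.001, -1.0]]
contact_force: [-0.5, -5.7, 5.8]
grip_width: 0.0224
grasp_force: 25.0
```

Run:
```python
from h import *
q=lift(.065,.055); rel((*q,.224))
p,d=snap("scene","scene7"); crop(p,185,165,345,285,5,"sc7")
```

```text
t 39.93 p [0.5798 0.3005 0.2235] yaw(y) 8.66 q6 18.7 F [-0.5 -5.7  5.8] w 0.0224
[0.5792 0.2996 0.224 ] -> [-0.033 -0.027 -0.021]
```

View pics/sc7.png

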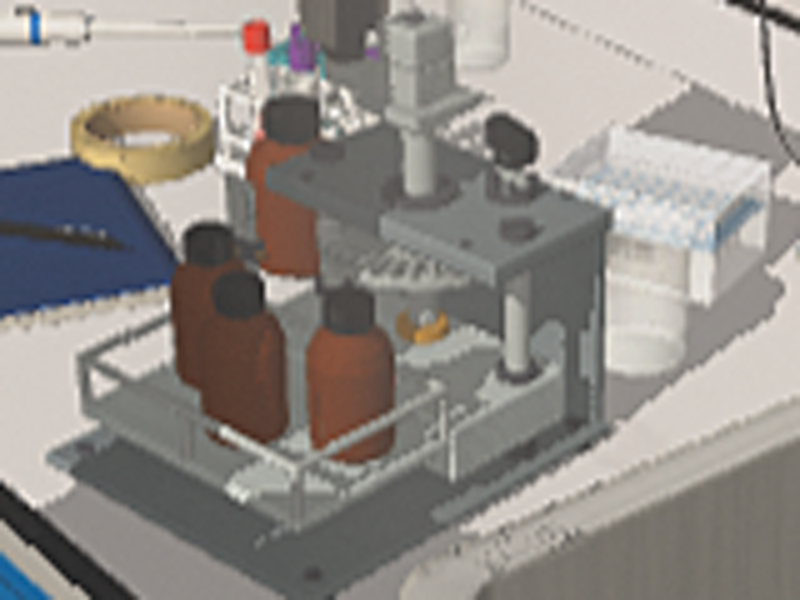

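Run:
```python
from h import *
a=load("scene0")[0][195:250,212:252,::-1]; b=load("top0")[0][225:280,200:240,::-1]
cv2.imwrite("pics/rule0.png",cv2.resize(np.hstack([a,b]),None,fx=10,fy=10,interpolation=cv2.INTER_NEAREST))
```

```text
(no output)
```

View pics/rule0.png

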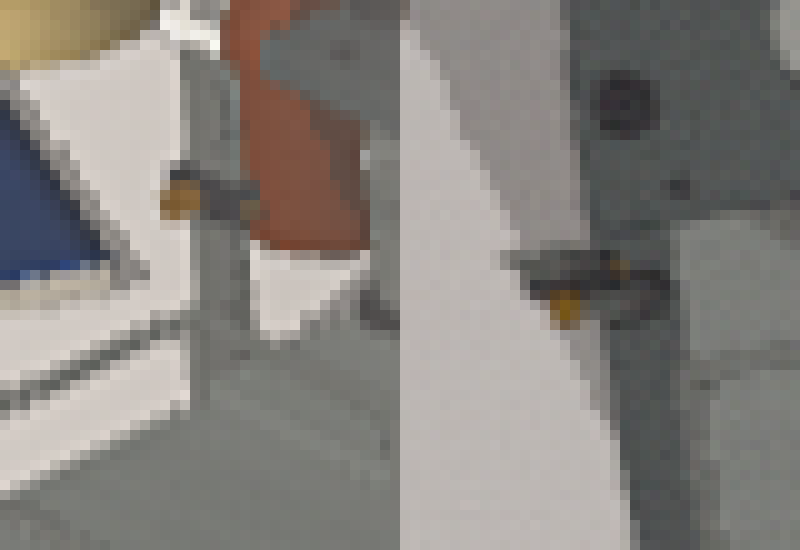

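Run:
```python
from h import *
def tri(a,b):
    o1,r1=ray("scene",*a); o2,r2=ray("top",*b); s=np.linalg.lstsq(np.c_[r1,-r2],o2-o1,rcond=None)[0]
    p,q=o1+r1*s[0],o2+r2*s[1]; return (p+q)/2,np.linalg.norm(p-q)
def L(P): return LX@(P[:2]-O),LY@(P[:2]-O),P[2]
P,e=tri((237.2,215.6),(222,251.7)); print("mark",P,e,np.round(L(P),4))
P2,e=tri((229.7,214.7),(216.4,255.4)); print("screw",P2,e,np.round(L(P2),4))
for n in("scene","top"):
    p,d=load(n+"0"); C=cloud(n,d)
    # candidate pixels listing lift frame coords + grey
    U=(range(231,242),range(212,236)) if n=="scene" else (range(219,230),range(249,258))
    for v in U[1]: print(n,v," ".join(f"{p[v,u].max():3d}" for u in U[0])," | "," ".join("%d,%d,%d"%tuple(np.round(np.array(L(C[v,u]))*1000)) for u in list(U[0])[3:9:2]))
```

```text
mark [0.53902116 0.33110333 0.0908323 ] 0.0031301490363902303 [0.0301 0.0923 0.0908]
screw [0.52701607 0.34904053 0.09041635] 0.0006169488559785245 [0.021  0.1118 0.0904]
scene 212  77  92  98 114 119 110 117 127 125 124 124  |  30,102,99 34,99,98 128,198,30
scene 213 105  73  76  89  96  87  89 126 127 124 125  |  27,100,98 30,94,99 126,197,27
scene 214 133  86  77  74  76  77  80 128 126 123 125  |  23,95,97 30,95,95 126,198,23
scene 215 130  86  76  76  78 104 103 115 126 125 124  |  26,99,92 31,96,91 124,195,22
scene 216 119  86  69  75  78  98 103 102 126 124 125  |  26,99,89 31,96,88 124,196,18
scene 217 117 106 105  96  88  81 112 117 126 125 122  |  31,106,81 32,97,84 126,199,12
scene 218 131 115 119 115 100 110 118 116 120 120 121  |  29,104,80 32,98,81 127,199,8
scene 219 137 112 116 117 101 125 191 126 106 121 114  |  31,105,75 31,97,78 134,209,-1
scene 220 137 111 115 117 110 112 221 187 179 188 151  |  31,106,72 34,101,72 126,199,1
scene 221 142 111 113 115 106  92 215 211 208 211 195  |  30,105,69 29,95,73 119,191,4
scene 222 157 112 115 115 100  95 216 209 204 204 205 
[... 1195 characters left out ...]
110,13 53,103,15 53,98,9
top 250  64  47  61  82  84  81  82  79  98 127 124  |  52,111,11 50,104,13 49,97,14
top 251  68  59  78  90  74  75  72  80 105 129 123  |  31,92,93 48,105,11 45,97,15
top 252  52  54  57  71  53  49  45  59 108 130 127  |  28,93,93 42,103,20 41,96,21
top 253  53  49  46  59  64  65  51  49  79 118 126  |  28,97,75 39,104,20 38,97,19
top 254  72  72  75  73  72  69  64  57  74 116 127  |  28,101,60 29,97,49 30,93,40
top 255  82  83  87  85  75  64  63  64  84 111 128  |  30,107,35 29,101,34 30,97,24
top 256  98  86  82  71  67  58  63  68  85 105 128  |  27,108,35 30,105,18 27,97,24
top 257 134  82  54  66  65  74  86  82  79 100 128  |  27,112,18 27,107,13 27,101,8
```

Run:
```python
from h import *
def onx(n,u,v,x):
    o,r=ray(n,u,v); t=(x-LX@(o[:2]-O))/(LX@r[:2]); P=o+t*r; return np.round([LY@(P[:2]-O),P[2]],4)
for u,v in((236,215.5),(237,215.5),(238,216),(235.5,230),(236,230),(235,221),(236,222)): print(u,v,onx("scene",u,v,.03))
p,_=load("scene0")
for v in range(213,234): print(v,[tuple(int(c) for c in p[v,u]) for u in range(234,239)])
print([ (v,onx("top",222,v,.03)) for v in (251,252)])
```

```text
236 215.5 [0.0949 0.0904]
237 215.5 [0.0906 0.0919]
238 216 [0.0865 0.0918]
235.5 230 [0.1011 0.041 ]
236 230 [0.0989 0.0418]
235 221 [0.1008 0.0706]
236 222 [0.0967 0.0689]
213 [(89, 87, 86), (96, 96, 94), (87, 84, 81), (89, 79, 76), (126, 78, 62)]
214 [(74, 73, 73), (76, 76, 76), (73, 74, 77), (76, 80, 80), (128, 80, 62)]
215 [(76, 73, 75), (77, 76, 78), (104, 89, 73), (103, 92, 72), (115, 78, 63)]
216 [(75, 72, 73), (77, 74, 78), (98, 87, 71), (103, 84, 68), (102, 75, 64)]
217 [(96, 96, 93), (88, 88, 88), (81, 76, 69), (112, 73, 59), (117, 75, 58)]
218 [(115, 113, 109), (100, 100, 98), (110, 109, 107), (118, 78, 60), (116, 68, 50)]
219 [(117, 115, 113), (101, 101, 98), (123, 125, 121), (191, 182, 176), (126, 107, 95)]
220 [(117, 115, 113), (110, 110, 106), (110, 112, 107), (221, 215, 209), (187, 182, 175)]
221 [(115, 114, 111), (106, 105, 102), (91, 92, 88), (215, 209, 203), (211, 204, 199)]
222 [(115, 114, 110), (100, 99, 96), (94, 95, 90), (216, 208, 202), (209, 203, 195)]
223 [(114, 114, 111), (110, 110, 105), (102, 103, 99), (181, 174, 169), (207, 201, 194)]
224 [(116, 116, 11
[... 226 characters left out ...]
, 203, 197)]
227 [(119, 120, 115), (109, 110, 106), (98, 98, 95), (144, 141, 136), (214, 208, 202)]
228 [(118, 117, 113), (119, 119, 115), (113, 114, 109), (127, 125, 119), (167, 162, 156)]
229 [(115, 113, 110), (115, 115, 110), (115, 115, 111), (114, 115, 109), (117, 117, 113)]
230 [(115, 114, 110), (103, 103, 99), (98, 95, 93), (112, 115, 109), (114, 115, 109)]
231 [(114, 112, 109), (113, 111, 108), (120, 120, 116), (120, 121, 116), (119, 121, 116)]
232 [(120, 119, 116), (121, 122, 118), (128, 132, 126), (124, 126, 120), (121, 124, 118)]
233 [(123, 125, 118), (120, 122, 118), (122, 124, 119), (122, 124, 119), (123, 125, 119)]
[(251, array([0.0919, 0.0956])), (252, array([0.0955, 0.0815]))]
```

>>> {"op": "drive_tool", "data": {
  "targets": [
    {"x":-0.075,"y":0.569,"z":0,"wx":0,"wy":0,"wz":0,"jaw":0.15},
    {"x":-0.22,"y":0.531,"z":0,"wx":0,"wy":0,"wz":0,"jaw":0.15},
    {"x":-0.35,"y":0.456,"z":0,"wx":0,"wy":0,"wz":0,"jaw":0.15},
    {"x":-0.456,"y":0.35,"z":0,"wx":0,"wy":0,"wz":0,"jaw":0.15},
    {"x":-0.531,"y":0.22,"z":0,"wx":0,"wy":0,"wz":0,"jaw":0.15},
    {"x":-0.569,"y":0.075,"z":0,"wx":0,"wy":0,"wz":0,"jaw":0.15},
    {"x":-0.569,"y":-0.075,"z":0,"wx":0,"wy":0,"wz":0,"jaw":0.15},
    {"x":-0.531,"y":-0.22,"z":0,"wx":0,"wy":0,"wz":0,"jaw":0.15},
    {"x":-0.456,"y":-0.35,"z":0,"wx":0,"wy":0,"wz":0,"jaw":0.15},
    {"x":-0.35,"y":-0.456,"z":0,"wx":0,"wy":0,"wz":0,"jaw":0.15},
    {"x":-0.22,"y":-0.531,"z":0,"wx":0,"wy":0,"wz":0,"jaw":0.15},
    {"x":-0.075,"y":-0.569,"z":0,"wx":0,"wy":0,"wz":0,"jaw":0.15}
  ]
}}

```text
time_s: 40.98
ee_pos: [0.5968, 0.1907, 0.2236]
tcp_rot: [[-0.149, 0.989, 0.001], [0.989, 0.149, 0.001], [0.0, 0.001, -1.0]]
contact_force: [1.6, 1.4, 3.9]
grip_width: 0.0226
grasp_force: 25.0
```

>>> {"op": "drive_tool", "data": {
  "targets": [
    {"x":0.075,"y":-0.569,"z":0,"wx":0,"wy":0,"wz":0,"jaw":0.15},
    {"x":0.22,"y":-0.531,"z":0,"wx":0,"wy":0,"wz":0,"jaw":0.15},
    {"x":0.35,"y":-0.456,"z":0,"wx":0,"wy":0,"wz":0,"jaw":0.15},
    {"x":0.456,"y":-0.35,"z":0,"wx":0,"wy":0,"wz":0,"jaw":0.15},
    {"x":0.531,"y":-0.22,"z":0,"wx":0,"wy":0,"wz":0,"jaw":0.15},
    {"x":0.569,"y":-0.075,"z":0,"wx":0,"wy":0,"wz":0,"jaw":0.15},
    {"x":0.569,"y":0.075,"z":0,"wx":0,"wy":0,"wz":0,"jaw":0.15},
    {"x":0.531,"y":0.22,"z":0,"wx":0,"wy":0,"wz":0,"jaw":0.15},
    {"x":0.456,"y":0.35,"z":0,"wx":0,"wy":0,"wz":0,"jaw":0.15},
    {"x":0.35,"y":0.456,"z":0,"wx":0,"wy":0,"wz":0,"jaw":0.15},
    {"x":0.22,"y":0.531,"z":0,"wx":0,"wy":0,"wz":0,"jaw":0.15},
    {"x":0.075,"y":0.569,"z":0,"wx":0,"wy":0,"wz":0,"jaw":0.15}
  ]
}}

```text
time_s: 41.98
ee_pos: [0.5797, 0.3006, 0.2233]
tcp_rot: [[-0.151, 0.989, -0.001], [0.989, 0.151, -0.001], [-0.001, -0.001, -1.0]]
contact_force: [-1.0, -5.1, 6.1]
grip_width: 0.0224
grasp_force: 25.0
```

Run:
```python
from h import *
st(); im=[]
snap("scene","scene8"); snap("top","top8")
for k in("0","7","8"): im.append(load("scene"+k)[0][195:245,220:246,::-1])
im.append(load("top8")[0][225:275,203:229,::-1])
cv2.imwrite("pics/rule8.png",cv2.resize(np.hstack(im),None,fx=7.5,fy=11,interpolation=cv2.INTER_NEAREST))
```

```text
t 41.98 p [0.5797 0.3006 0.2233] yaw(y) 8.66 q6 18.6 F [-1.  -5.1  6.1] w 0.0224
```

View pics/rule8.png

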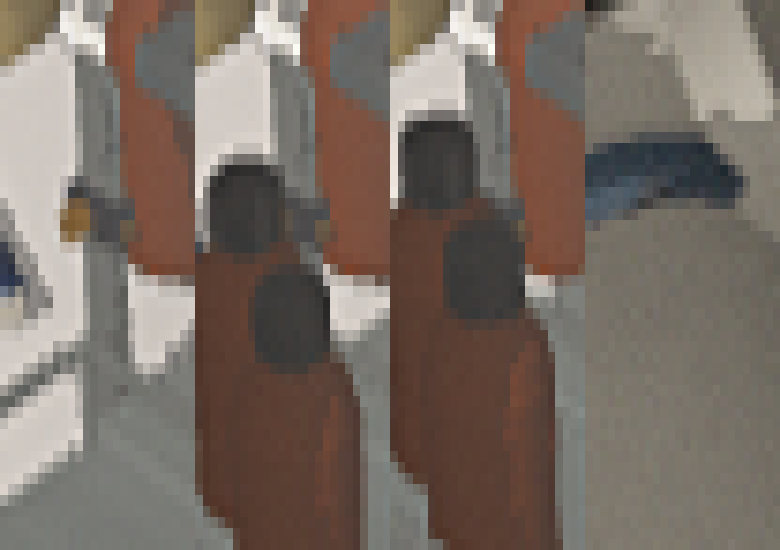

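>>> {"op": "drive_tool", "data": {
  "targets": [
    {"x":-0.075,"y":0.569,"z":0,"wx":0,"wy":0,"wz":0,"jaw":0.15},
    {"x":-0.22,"y":0.531,"z":0,"wx":0,"wy":0,"wz":0,"jaw":0.15},
    {"x":-0.35,"y":0.456,"z":0,"wx":0,"wy":0,"wz":0,"jaw":0.15},
    {"x":-0.456,"y":0.35,"z":0,"wx":0,"wy":0,"wz":0,"jaw":0.15},
    {"x":-0.531,"y":0.22,"z":0,"wx":0,"wy":0,"wz":0,"jaw":0.15},
    {"x":-0.569,"y":0.075,"z":0,"wx":0,"wy":0,"wz":0,"jaw":0.15},
    {"x":-0.569,"y":-0.075,"z":0,"wx":0,"wy":0,"wz":0,"jaw":0.15},
    {"x":-0.531,"y":-0.22,"z":0,"wx":0,"wy":0,"wz":0,"jaw":0.15},
    {"x":-0.456,"y":-0.35,"z":0,"wx":0,"wy":0,"wz":0,"jaw":0.15},
    {"x":-0.35,"y":-0.456,"z":0,"wx":0,"wy":0,"wz":0,"jaw":0.15},
    {"x":-0.22,"y":-0.531,"z":0,"wx":0,"wy":0,"wz":0,"jaw":0.15},
    {"x":-0.075,"y":-0.569,"z":0,"wx":0,"wy":0,"wz":0,"jaw":0.15}
  ]
}}

```text
time_s: 43.08
ee_pos: [0.5969, 0.1908, 0.2237]
tcp_rot: [[-0.149, 0.989, 0.001], [0.989, 0.149, 0.001], [0.001, 0.001, -1.0]]
contact_force: [1.5, 2.4, 5.0]
grip_width: 0.0223
grasp_force: 25.0
```

>>> {"op": "drive_tool", "data": {
  "targets": [
    {"x":0.075,"y":-0.569,"z":0,"wx":0,"wy":0,"wz":0,"jaw":0.15},
    {"x":0.22,"y":-0.531,"z":0,"wx":0,"wy":0,"wz":0,"jaw":0.15},
    {"x":0.35,"y":-0.456,"z":0,"wx":0,"wy":0,"wz":0,"jaw":0.15},
    {"x":0.456,"y":-0.35,"z":0,"wx":0,"wy":0,"wz":0,"jaw":0.15},
    {"x":0.531,"y":-0.22,"z":0,"wx":0,"wy":0,"wz":0,"jaw":0.15},
    {"x":0.569,"y":-0.075,"z":0,"wx":0,"wy":0,"wz":0,"jaw":0.15},
    {"x":0.569,"y":0.075,"z":0,"wx":0,"wy":0,"wz":0,"jaw":0.15},
    {"x":0.531,"y":0.22,"z":0,"wx":0,"wy":0,"wz":0,"jaw":0.15},
    {"x":0.456,"y":0.35,"z":0,"wx":0,"wy":0,"wz":0,"jaw":0.15},
    {"x":0.35,"y":0.456,"z":0,"wx":0,"wy":0,"wz":0,"jaw":0.15},
    {"x":0.22,"y":0.531,"z":0,"wx":0,"wy":0,"wz":0,"jaw":0.15},
    {"x":0.075,"y":0.569,"z":0,"wx":0,"wy":0,"wz":0,"jaw":0.15}
  ]
}}

```text
time_s: 44.08
ee_pos: [0.5797, 0.3007, 0.2233]
tcp_rot: [[-0.151, 0.989, -0.001], [0.989, 0.151, -0.001], [-0.001, -0.001, -1.0]]
contact_force: [-0.8, -4.7, 6.9]
grip_width: 0.0223
grasp_force: 25.0
```

>>> {"op": "drive_tool", "data": {
  "targets": [
    {"x":0,"y":0,"z":0,"wx":0,"wy":0,"wz":0,"jaw":0.15},
    {"x":0,"y":0,"z":0,"wx":0,"wy":0,"wz":0,"jaw":0.15}
  ]
}}

```text
time_s: 44.25
ee_pos: [0.5806, 0.3006, 0.2233]
tcp_rot: [[-0.15, 0.989, 0.0], [0.989, 0.15, 0.0], [0.0, 0.0, -1.0]]
contact_force: [0.6, 0.3, 6.5]
grip_width: 0.0227
grasp_force: 25.0
```

Run:
```python
from h import *
st(); q=lift(.065,.055)
p,d=snap("scene","scene9"); snap("top","top9")
C=cloud("scene",d); 
L=np.stack([(C[...,:2]-O)@LX,(C[...,:2]-O)@LY,C[...,2]],-1)
# rail/platform front bar height: highest points at front edge (x~-0.11)
for k in("0","7","8","9"):
    p,d=load("scene"+k); C=cloud("scene",d); L=np.stack([(C[...,:2]-O)@LX,(C[...,:2]-O)@LY,C[...,2]],-1)
    g=p.max(-1)<60
    m=(d>0)&g&(np.abs(L[...,0]+.055)<.05)&(np.abs(L[...,1])<.09)&(L[...,2]>.11)
    f=(d>0)&(np.abs(L[...,0]+.108)<.004)&(np.abs(L[...,1]+.0)<.08); print(k,"caps z p95",np.percentile(L[m][:,2],95).round(4) if m.any() else None,"front max",np.percentile(L[f][:,2],95).round(4))
```

```text
t 44.25 p [0.5806 0.3006 0.2233] yaw(y) 8.6 q6 18.6 F [0.6 0.3 6.5] w 0.0227
0 caps z p95 None front max 0.0771
7 caps z p95 0.3563 front max 0.6422
8 caps z p95 0.3564 front max 0.6422
9 caps z p95 0.3564 front max 0.6423
```

>>> {"op": "drive_tool", "data": {
  "targets": [
    {"x":-0.075,"y":0.569,"z":0,"wx":0,"wy":0,"wz":0,"jaw":0.15},
    {"x":-0.22,"y":0.531,"z":0,"wx":0,"wy":0,"wz":0,"jaw":0.15},
    {"x":-0.35,"y":0.456,"z":0,"wx":0,"wy":0,"wz":0,"jaw":0.15},
    {"x":-0.456,"y":0.35,"z":0,"wx":0,"wy":0,"wz":0,"jaw":0.15},
    {"x":-0.531,"y":0.22,"z":0,"wx":0,"wy":0,"wz":0,"jaw":0.15},
    {"x":-0.569,"y":0.075,"z":0,"wx":0,"wy":0,"wz":0,"jaw":0.15},
    {"x":-0.569,"y":-0.075,"z":0,"wx":0,"wy":0,"wz":0,"jaw":0.15},
    {"x":-0.531,"y":-0.22,"z":0,"wx":0,"wy":0,"wz":0,"jaw":0.15},
    {"x":-0.456,"y":-0.35,"z":0,"wx":0,"wy":0,"wz":0,"jaw":0.15},
    {"x":-0.35,"y":-0.456,"z":0,"wx":0,"wy":0,"wz":0,"jaw":0.15},
    {"x":-0.22,"y":-0.531,"z":0,"wx":0,"wy":0,"wz":0,"jaw":0.15},
    {"x":-0.075,"y":-0.569,"z":0,"wx":0,"wy":0,"wz":0,"jaw":0.15}
  ]
}}

```text
time_s: 45.35
ee_pos: [0.5969, 0.1908, 0.2236]
tcp_rot: [[-0.149, 0.989, 0.001], [0.989, 0.149, 0.001], [0.001, 0.001, -1.0]]
contact_force: [1.7, 2.2, 4.7]
grip_width: 0.0224
grasp_force: 25.0
```

>>> {"op": "drive_tool", "data": {
  "targets": [
    {"x":0.075,"y":-0.569,"z":0,"wx":0,"wy":0,"wz":0,"jaw":0.15},
    {"x":0.22,"y":-0.531,"z":0,"wx":0,"wy":0,"wz":0,"jaw":0.15},
    {"x":0.35,"y":-0.456,"z":0,"wx":0,"wy":0,"wz":0,"jaw":0.15},
    {"x":0.456,"y":-0.35,"z":0,"wx":0,"wy":0,"wz":0,"jaw":0.15},
    {"x":0.531,"y":-0.22,"z":0,"wx":0,"wy":0,"wz":0,"jaw":0.15},
    {"x":0.569,"y":-0.075,"z":0,"wx":0,"wy":0,"wz":0,"jaw":0.15},
    {"x":0.569,"y":0.075,"z":0,"wx":0,"wy":0,"wz":0,"jaw":0.15},
    {"x":0.531,"y":0.22,"z":0,"wx":0,"wy":0,"wz":0,"jaw":0.15},
    {"x":0.456,"y":0.35,"z":0,"wx":0,"wy":0,"wz":0,"jaw":0.15},
    {"x":0.35,"y":0.456,"z":0,"wx":0,"wy":0,"wz":0,"jaw":0.15},
    {"x":0.22,"y":0.531,"z":0,"wx":0,"wy":0,"wz":0,"jaw":0.15},
    {"x":0.075,"y":0.569,"z":0,"wx":0,"wy":0,"wz":0,"jaw":0.15}
  ]
}}

```text
time_s: 46.35
ee_pos: [0.5797, 0.3007, 0.2233]
tcp_rot: [[-0.15, 0.989, -0.001], [0.989, 0.15, -0.001], [-0.001, -0.001, -1.0]]
contact_force: [-0.4, -4.4, 6.1]
grip_width: 0.0223
grasp_force: 25.0
```

>>> {"op": "drive_tool", "data": {
  "targets": [
    {"x":0,"y":0,"z":0,"wx":0,"wy":0,"wz":0,"jaw":0.15},
    {"x":0,"y":0,"z":0,"wx":0,"wy":0,"wz":0,"jaw":0.46},
    {"x":0,"y":0,"z":0,"wx":0,"wy":0,"wz":0,"jaw":0.46},
    {"x":0,"y":0,"z":0,"wx":0,"wy":0,"wz":0,"jaw":0.46},
    {"x":0,"y":0,"z":-0.5,"wx":0,"wy":0,"wz":0,"jaw":0.46},
    {"x":0,"y":0,"z":-0.8,"wx":0,"wy":0,"wz":0,"jaw":0.46},
    {"x":0,"y":0,"z":-0.8,"wx":0,"wy":0,"wz":0,"jaw":0.46},
    {"x":0,"y":0,"z":-0.8,"wx":0,"wy":0,"wz":0,"jaw":0.46}
  ]
}}

```text
time_s: 47.02
ee_pos: [0.579, 0.2991, 0.2975]
tcp_rot: [[-0.149, 0.989, -0.0], [0.989, 0.149, -0.0], [0.0, -0.0, -1.0]]
contact_force: [0.4, 0.3, 0.3]
grip_width: 0.0422
grasp_force: 0.0
```

>>> {"op": "drive_tool", "data": {
  "targets": [
    {"x":-0.9,"y":-0.3,"z":0,"wx":0,"wy":0,"wz":0,"jaw":0.46},
    {"x":-0.9,"y":-0.3,"z":0,"wx":0,"wy":0,"wz":0,"jaw":0.46},
    {"x":-0.9,"y":-0.3,"z":0,"wx":0,"wy":0,"wz":0,"jaw":0.46},
    {"x":-0.9,"y":-0.3,"z":0,"wx":0,"wy":0,"wz":0,"jaw":0.46},
    {"x":-0.9,"y":-0.3,"z":0,"wx":0,"wy":0,"wz":0,"jaw":0.46},
    {"x":-0.9,"y":-0.3,"z":0,"wx":0,"wy":0,"wz":0,"jaw":0.46},
    {"x":-0.9,"y":-0.3,"z":0,"wx":0,"wy":0,"wz":0,"jaw":0.46},
    {"x":-0.9,"y":-0.3,"z":0,"wx":0,"wy":0,"wz":0,"jaw":0.46},
    {"x":-0.9,"y":-0.3,"z":0,"wx":0,"wy":0,"wz":0,"jaw":0.46},
    {"x":-0.9,"y":-0.3,"z":0,"wx":0,"wy":0,"wz":0,"jaw":0.46},
    {"x":-0.9,"y":-0.3,"z":0,"wx":0,"wy":0,"wz":0,"jaw":0.46},
    {"x":-0.9,"y":-0.3,"z":0,"wx":0,"wy":0,"wz":0,"jaw":0.46}
  ]
}}

```text
time_s: 48.02
ee_pos: [0.5302, 0.0177, 0.2969]
tcp_rot: [[-0.149, 0.989, 0.001], [0.989, 0.149, 0.0], [0.0, 0.001, -1.0]]
contact_force: [-0.8, 0.5, -0.2]
grip_width: 0.0422
grasp_force: 0.0
```

Run:
```python
from h import *
st(); snap("scene","scene10"); snap("top","top10")
for k in("0","10"):
    p,d=load("top"+k); C=cloud("top",d); L=np.stack([(C[...,:2]-O)@LX,(C[...,:2]-O)@LY,C[...,2]],-1)
    for v in range(247,260): print(k,v," ".join("%3d/%3d"%(p[v,u].max(),round(L[v,u,2]*1000)) for u in range(217,232)))
    q=cv2.resize(p[195:310,200:270,::-1],None,fx=5,fy=5,interpolation=cv2.INTER_CUBIC); im=q if k=="0" else np.hstack([im,q])
cv2.imwrite("pics/t10.png",im)
# bottle cap tops from the top camera -> platform rise
m=(d>0)&(p.max(-1)<60)&(np.abs(L[...,0]+.055)<.05)&(np.abs(L[...,1])<.09)&(L[...,2]>.11)&(L[...,2]<.22); print("cap z",np.percentile(L[m][:,2],[50,80]))
```

```text
t 48.02 p [0.5302 0.0177 0.2969] yaw(y) 8.58 q6 -6.8 F [-0.8  0.5 -0.2] w 0.0422
0 247 145/  1 129/  2  74/  9  78/146  81/149  73/145  71/147  66/147  71/139  79/136  98/137 106/ 51 119/ 51 128/ 51 126/ 48
0 248 143/  5 131/ -4  81/  8  77/ 14  74/136  78/137  74/ 11  76/ 14  84/  8  89/ 16 111/ 45 129/ 52 127/ 51 127/ 48 128/ 50
0 249 119/135 119/ -3  85/ 13  80/  9  82/ 21  86/ 13  83/ 13  84/ 15  82/ 14  81/  9 105/ 11 127/ 48 125/ 44 122/ 50 122/ 53
0 250  65/130  70/122  64/108  47/ 98  61/ 93  82/ 11  84/ 14  81/ 13  82/ 12  79/ 14  98/ 10 127/ 48 124/ 52 122/ 53 122/ 50
0 251  74/119  71/111  68/106  59/103  78/ 93  90/ 93  74/ 15  75/ 11  72/ 14  80/ 15 105/ 10 129/ 53 123/ 53 128/ 53 129/ 49
0 252  62/101  59/ 92  52/ 94  54/ 96  57/ 97  71/ 93  53/ 22  49/ 20  45/ 24  59/ 21 108/ 14 130/ 47 127/ 48 127/ 55 123/ 51
0 253  51/ 95  54/ 93  53/103  49/ 96  46/ 97  59/ 75  64/ 62  65/ 20  51/ 20  49/ 19  79/  7 118/ 46 126/ 50 123/ 48 126/ 48
0 254  78/ 91  62/ 90  72/ 86  72/ 63  75/ 61  73/ 60  72/ 55  69/ 49  64/ 20  57/ 40  74/ 46 116/ 49 127/ 51 126/ 51 125/ 44
0 255 107/ 
[... 1599 characters left out ...]
 95 124/ 99 118/ 94 123/ 94 123/ 95
10 255 139/ 92 130/ 56 140/ 48 130/ 44 143/ 44 137/ 45 116/ 37 113/ 41 122/ 96 117/ 97 120/ 95 126/ 99 124/ 96 121/ 99 125/ 94
10 256 151/ 95 155/ 96 160/ 38 137/ 37 131/ 35 124/ 32  98/ 26 107/ 23 125/ 91 125/ 90 126/ 97 119/ 97 123/ 97 121/ 96 121/ 94
10 257 164/ 90 180/ 83 177/  1 125/ 16  83/ 19  90/ 16  92/ 11 100/ 13 113/ 96 123/ 94 118/ 98 124/ 97 120/ 98 113/ 94 107/101
10 258 188/  3 191/  4 177/  6 133/  9 111/ 12 110/ 16 116/ 10 117/ 11 108/ 17 113/100 109/ 95 108/123 104/126  99/119 108/123
10 259 185/ -4 188/  2 177/ -3 127/ -3 114/ 13 114/ 11 119/ 11 121/127 107/123 110/120 107/119 111/120 108/121 100/125  94/122
cap z [0.17829258 0.18309133]
```

View pics/t10.png

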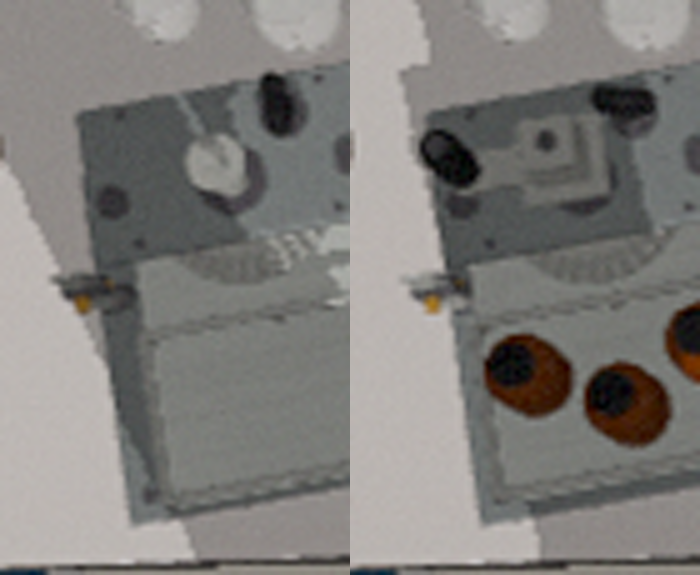

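Run:
```python
from h import *
ps,ds=[],[]
for i in range(24):
    p,d=snap("top"); ps.append(p[245:262,214:234].astype(float)); ds.append(d[245:262,214:234])
m=imaging.camera_model("top"); T=m['world_from_camera']
P=np.mean(ps,0); D=np.median(ds,0); S=np.std(ds,0)
full=np.zeros((480,640)); full[245:262,214:234]=D; C=cloud("top",full)[245:262,214:234]
L=np.stack([(C[...,:2]-O)@LX,(C[...,:2]-O)@LY,C[...,2]],-1)*1000
print("std",np.median(S)*1000)
for v in range(248,257): print(v," ".join("%d:%d,%d,%.0f(%d %d %d)"%(u,L[v-245,u-214,0],L[v-245,u-214,1],L[v-245,u-214,2],*P[v-245,u-214]) for u in range(218,226)))
p0,_=load("top0"); print([(v,[tuple(map(int,p0[v,u])) for u in range(218,226)]) for v in range(250,254)])
print("floor avg",L[4:8,12:18,2].mean())
```

```text
std 2.762833
248 218:63,125,0(167 161 158) 219:60,118,13(75 78 78) 220:59,115,13(68 72 71) 221:30,84,138(67 68 68) 222:30,81,136(67 69 70) 223:57,106,12(97 98 96) 224:38,84,96(126 127 123) 225:37,81,97(124 126 122)
249 218:60,125,1(144 140 136) 219:57,119,12(92 93 92) 220:56,116,13(72 75 74) 221:55,113,12(75 78 77) 222:55,109,12(75 78 79) 223:54,106,12(87 89 88) 224:35,85,95(114 115 111) 225:34,81,97(123 124 120)
250 218:29,97,123(80 80 79) 219:31,97,111(70 69 70) 220:34,97,95(47 45 47) 221:34,95,93(61 60 58) 222:51,110,11(76 77 75) 223:51,107,11(75 77 77) 224:31,85,96(103 104 102) 225:30,81,97(123 125 122)
251 218:28,100,111(108 107 106) 219:28,97,111(96 95 94) 220:30,96,100(62 59 56) 221:30,95,94(72 58 39) 222:31,93,90(77 64 46) 223:30,90,89(58 57 60) 224:29,86,91(100 101 98) 225:28,82,97(123 125 121)
252 218:28,103,98(90 90 90) 219:28,101,96(77 75 78) 220:27,98,96(75 73 76) 221:27,95,96(46 40 38) 222:28,93,90(58 51 47) 223:42,105,22(51 50 52) 224:41,102,22(93 94 91) 225:24,83,97(123 125 121)
253 218:25,104,97(72 70 74) 219:25,101,95(83 81 85) 220:24,98,96(76 74 76) 221:24,96,94(65
[... 561 characters left out ...]
6) 219:28,116,38(159 159 156) 220:28,114,34(134 134 129) 221:28,111,31(131 130 126) 222:28,108,31(122 121 118) 223:28,106,26(96 94 94) 224:28,104,23(105 103 103) 225:12,84,97(122 123 119)
[(250, [(70, 68, 67), (63, 63, 64), (43, 43, 47), (60, 61, 55), (82, 81, 79), (79, 83, 84), (79, 81, 80), (82, 79, 82)]), (251, [(71, 66, 68), (66, 68, 66), (59, 53, 52), (78, 64, 45), (90, 81, 63), (72, 74, 73), (73, 70, 75), (66, 71, 72)]), (252, [(58, 59, 57), (51, 51, 52), (52, 50, 54), (57, 48, 42), (71, 61, 50), (53, 49, 53), (49, 48, 45), (45, 44, 44)]), (253, [(50, 50, 54), (53, 53, 52), (46, 46, 49), (40, 43, 46), (59, 58, 55), (63, 64, 64), (61, 60, 65), (51, 50, 51)])]
floor avg 96.54871990276486
```

Run:
```python
from h import *
q=lift(.065,0); rel((*q,.297),(*q,.2215))
p,d=load("top10"); C=cloud("top",d); X,Y,Z=np.moveaxis(C,-1,0)
b=(d>0)&(np.hypot(X-q[0],Y-q[1])<.035)&(abs(Z-.247)<.006)&(p.max(-1)>=60); print("boss",b.sum(),C[b].mean(0).round(4),cv2.minAreaRect((C[b][:,:2]*1000).astype(np.float32)))
```

```text
t 49.32 p [0.5306 0.0186 0.2959] yaw(y) 8.57 q6 -6.7 F [ 0.1  0.5 -0.8] w 0.0421
[0.5876 0.2452 0.297 ] -> [ 8.623  3.607 -0.043]
[0.5876 0.2452 0.2215] -> [-0.   -0.    3.02]
boss 111 [0.5869 0.2445 0.2467] ((587.13525390625, 245.06497192382812), (30.46170425415039, 28.7679443359375), 9.661924362182617)
```

>>> {"op": "drive_tool", "data": {
  "targets": [
    {"x":0.862,"y":0.361,"z":0,"wx":0,"wy":0,"wz":0,"jaw":0.46},
    {"x":0.862,"y":0.361,"z":0,"wx":0,"wy":0,"wz":0,"jaw":0.46},
    {"x":0.862,"y":0.361,"z":0,"wx":0,"wy":0,"wz":0,"jaw":0.46},
    {"x":0.862,"y":0.361,"z":0,"wx":0,"wy":0,"wz":0,"jaw":0.46},
    {"x":0.862,"y":0.361,"z":0,"wx":0,"wy":0,"wz":0,"jaw":0.46},
    {"x":0.862,"y":0.361,"z":0,"wx":0,"wy":0,"wz":0,"jaw":0.46},
    {"x":0.862,"y":0.361,"z":0,"wx":0,"wy":0,"wz":0,"jaw":0.46},
    {"x":0.862,"y":0.361,"z":0,"wx":0,"wy":0,"wz":0,"jaw":0.46},
    {"x":0.862,"y":0.361,"z":0,"wx":0,"wy":0,"wz":0,"jaw":0.46},
    {"x":0.862,"y":0.361,"z":0,"wx":0,"wy":0,"wz":0,"jaw":0.46},
    {"x":0,"y":0,"z":0,"wx":0,"wy":0,"wz":0,"jaw":0.46},
    {"x":0,"y":0,"z":0,"wx":0,"wy":0,"wz":0,"jaw":0.46}
  ]
}}

```text
time_s: 50.32
ee_pos: [0.5876, 0.2459, 0.2954]
tcp_rot: [[-0.151, 0.989, -0.001], [0.989, 0.151, -0.0], [-0.0, -0.001, -1.0]]
contact_force: [0.5, 1.0, 0.1]
grip_width: 0.0423
grasp_force: 0.0
```

>>> {"op": "drive_tool", "data": {
  "targets": [
    {"x":0,"y":0,"z":0,"wx":0,"wy":0,"wz":0,"jaw":0.46},
    {"x":0,"y":0,"z":0.5,"wx":0,"wy":0,"wz":0,"jaw":0.46},
    {"x":0,"y":0,"z":0.5,"wx":0,"wy":0,"wz":0,"jaw":0.46},
    {"x":0,"y":0,"z":0.5,"wx":0,"wy":0,"wz":0,"jaw":0.46},
    {"x":0,"y":0,"z":0.5,"wx":0,"wy":0,"wz":0,"jaw":0.46},
    {"x":0,"y":0,"z":0.5,"wx":0,"wy":0,"wz":0,"jaw":0.46},
    {"x":0,"y":0,"z":0.48,"wx":0,"wy":0,"wz":0,"jaw":0.46},
    {"x":0,"y":0,"z":0,"wx":0,"wy":0,"wz":0,"jaw":0.46}
  ]
}}

```text
time_s: 50.98
ee_pos: [0.5862, 0.2445, 0.218]
tcp_rot: [[-0.149, 0.989, -0.004], [0.989, 0.149, -0.002], [-0.001, -0.004, -1.0]]
contact_force: [-0.4, 0.6, 0.4]
grip_width: 0.0422
grasp_force: 0.0
```

Run:
```python
from h import *
q=(.5875,.245); rel((*q,.2215))
```

```text
t 50.98 p [0.5862 0.2445 0.218 ] yaw(y) 8.56 q6 13.9 F [-0.4  0.6  0.4] w 0.0422
[0.5875 0.245  0.2215] -> [ 0.013  0.052 -0.142]
```

Grip the boss and turn it 42° further clockwise.

>>> {"op": "drive_tool", "data": {
  "targets": [
    {"x":0,"y":0,"z":0,"wx":0,"wy":0,"wz":0,"jaw":0.2},
    {"x":0,"y":0,"z":0,"wx":0,"wy":0,"wz":0,"jaw":0.2},
    {"x":0,"y":0,"z":0,"wx":0,"wy":0,"wz":0,"jaw":0.2},
    {"x":0,"y":0,"z":0,"wx":0,"wy":0,"wz":0,"jaw":0.2},
    {"x":0,"y":0,"z":0,"wx":0,"wy":0,"wz":0,"jaw":0.2},
    {"x":0,"y":0,"z":0,"wx":0,"wy":0,"wz":0.07,"jaw":0.2},
    {"x":0,"y":0,"z":0,"wx":0,"wy":0,"wz":0.07,"jaw":0.2},
    {"x":0,"y":0,"z":0,"wx":0,"wy":0,"wz":0.07,"jaw":0.2},
    {"x":0,"y":0,"z":0,"wx":0,"wy":0,"wz":0.07,"jaw":0.2},
    {"x":0,"y":0,"z":0,"wx":0,"wy":0,"wz":0.07,"jaw":0.2},
    {"x":0,"y":0,"z":0,"wx":0,"wy":0,"wz":0.07,"jaw":0.2},
    {"x":0,"y":0,"z":0,"wx":0,"wy":0,"wz":0.05,"jaw":0.2}
  ],
  "grip_force": 45
}}

```text
time_s: 51.98
ee_pos: [0.5869, 0.2453, 0.2218]
tcp_rot: [[0.56, 0.828, -0.001], [0.828, -0.56, 0.0], [-0.001, -0.001, -1.0]]
contact_force: [-5.7, 0.5, 2.3]
grip_width: 0.0298
grasp_force: 44.9
```

>>> {"op": "drive_tool", "data": {
  "targets": [
    {"x":0,"y":0,"z":0,"wx":0,"wy":0,"wz":0,"jaw":0.2},
    {"x":0,"y":0,"z":0,"wx":0,"wy":0,"wz":0,"jaw":0.2},
    {"x":0,"y":0,"z":0,"wx":0,"wy":0,"wz":-0.03,"jaw":0.2},
    {"x":0,"y":0,"z":0,"wx":0,"wy":0,"wz":0,"jaw":0.2}
  ]
}}

```text
time_s: 52.32
ee_pos: [0.5871, 0.2454, 0.2218]
tcp_rot: [[0.511, 0.859, -0.001], [0.859, -0.511, 0.0], [-0.0, -0.001, -1.0]]
contact_force: [-5.5, 0.6, 2.0]
grip_width: 0.0299
grasp_force: 45.0
```

>>> {"op": "drive_tool", "data": {
  "targets": [
    {"x":0,"y":0,"z":-0.15,"wx":0,"wy":0,"wz":0,"jaw":0.2},
    {"x":0,"y":0,"z":-0.25,"wx":0,"wy":0,"wz":0,"jaw":0.2},
    {"x":0,"y":0,"z":-0.4,"wx":0,"wy":0,"wz":0,"jaw":0.2},
    {"x":0,"y":0,"z":-0.5,"wx":0,"wy":0,"wz":0,"jaw":0.2},
    {"x":0,"y":0,"z":-0.5,"wx":0,"wy":0,"wz":0,"jaw":0.2},
    {"x":0,"y":0,"z":0,"wx":0,"wy":0,"wz":-0.059,"jaw":0.2},
    {"x":0,"y":0,"z":0,"wx":0,"wy":0,"wz":-0.059,"jaw":0.2},
    {"x":0,"y":0,"z":0,"wx":0,"wy":0,"wz":-0.059,"jaw":0.2},
    {"x":0,"y":0,"z":0,"wx":0,"wy":0,"wz":-0.059,"jaw":0.2},
    {"x":0,"y":0,"z":0,"wx":0,"wy":0,"wz":-0.059,"jaw":0.2},
    {"x":0,"y":0,"z":0,"wx":0,"wy":0,"wz":0,"jaw":0.2},
    {"x":0,"y":0,"z":0,"wx":0,"wy":0,"wz":0,"jaw":0.2}
  ]
}}

```text
time_s: 53.32
ee_pos: [0.5883, 0.2453, 0.2677]
tcp_rot: [[0.081, 0.997, 0.002], [0.997, -0.081, 0.0], [0.001, 0.002, -1.0]]
contact_force: [0.4, -0.5, -2.7]
grip_width: 0.0295
grasp_force: 44.9
```

Run:
```python
from h import *
q=(.4334,-.1051); rel((*q,.265),(*q,.0275))
```

```text
t 53.32 p [0.5883 0.2453 0.2677] yaw(y) -4.64 q6 27.2 F [ 0.4 -0.5 -2.7] w 0.0295
[ 0.4334 -0.1051  0.265 ] -> [-14.471  -5.043   0.092]
[ 0.4334 -0.1051  0.0275] -> [-6.0e-03 -1.6e-02  9.5e+00]
```

>>> {"op": "drive_tool", "data": {
  "targets": [
    {"x":-0.804,"y":-0.28,"z":0,"wx":0,"wy":0,"wz":0,"jaw":0.2},
    {"x":-0.804,"y":-0.28,"z":0,"wx":0,"wy":0,"wz":0,"jaw":0.2},
    {"x":-0.804,"y":-0.28,"z":0,"wx":0,"wy":0,"wz":0,"jaw":0.2},
    {"x":-0.804,"y":-0.28,"z":0,"wx":0,"wy":0,"wz":0,"jaw":0.2},
    {"x":-0.804,"y":-0.28,"z":0,"wx":0,"wy":0,"wz":0,"jaw":0.2},
    {"x":-0.804,"y":-0.28,"z":0,"wx":0,"wy":0,"wz":0,"jaw":0.2},
    {"x":-0.804,"y":-0.28,"z":0,"wx":0,"wy":0,"wz":0,"jaw":0.2},
    {"x":-0.804,"y":-0.28,"z":0,"wx":0,"wy":0,"wz":0,"jaw":0.2},
    {"x":-0.804,"y":-0.28,"z":0,"wx":0,"wy":0,"wz":0,"jaw":0.2},
    {"x":-0.804,"y":-0.28,"z":0,"wx":0,"wy":0,"wz":0,"jaw":0.2},
    {"x":-0.804,"y":-0.28,"z":0,"wx":0,"wy":0,"wz":0,"jaw":0.2},
    {"x":-0.804,"y":-0.28,"z":0,"wx":0,"wy":0,"wz":0,"jaw":0.2}
  ]
}}

```text
time_s: 54.32
ee_pos: [0.485, 0.0103, 0.2672]
tcp_rot: [[0.081, 0.997, 0.001], [0.997, -0.081, -0.0], [-0.0, 0.001, -1.0]]
contact_force: [0.3, 0.6, -4.3]
grip_width: 0.03
grasp_force: 44.9
```

>>> {"op": "drive_tool", "data": {
  "targets": [
    {"x":-0.804,"y":-0.28,"z":0.6,"wx":0,"wy":0,"wz":0,"jaw":0.2},
    {"x":-0.804,"y":-0.28,"z":0.8,"wx":0,"wy":0,"wz":0,"jaw":0.2},
    {"x":-0.804,"y":-0.28,"z":0.8,"wx":0,"wy":0,"wz":0,"jaw":0.2},
    {"x":-0.804,"y":-0.28,"z":0.8,"wx":0,"wy":0,"wz":0,"jaw":0.2},
    {"x":-0.804,"y":-0.28,"z":0.8,"wx":0,"wy":0,"wz":0,"jaw":0.2},
    {"x":-0.804,"y":-0.28,"z":0.8,"wx":0,"wy":0,"wz":0,"jaw":0.2},
    {"x":0,"y":0,"z":0.8,"wx":0,"wy":0,"wz":0,"jaw":0.2},
    {"x":0,"y":0,"z":0.8,"wx":0,"wy":0,"wz":0,"jaw":0.2},
    {"x":0,"y":0,"z":0.8,"wx":0,"wy":0,"wz":0,"jaw":0.2},
    {"x":0,"y":0,"z":0,"wx":0,"wy":0,"wz":0,"jaw":0.2},
    {"x":0,"y":0,"z":0,"wx":0,"wy":0,"wz":0,"jaw":0.2}
  ]
}}

```text
time_s: 55.23
ee_pos: [0.4337, -0.1057, 0.0915]
tcp_rot: [[0.08, 0.997, -0.001], [0.997, -0.08, 0.0], [0.0, -0.001, -1.0]]
contact_force: [0.9, -0.2, -2.8]
grip_width: 0.0298
grasp_force: 44.9
```

Run:
```python
from h import *
q=(.4334,-.1051); rel((*q,.0275))
```

```text
t 55.23 p [ 0.4337 -0.1057  0.0915] yaw(y) -4.6 q6 -9.3 F [ 0.9 -0.2 -2.8] w 0.0298
[ 0.4334 -0.1051  0.0275] -> [ 0.023 -0.013  2.561]
```

>>> {"op": "drive_tool", "data": {
  "targets": [
    {"x":0,"y":0,"z":0.5,"wx":0,"wy":0,"wz":0,"jaw":0.2},
    {"x":0,"y":0,"z":0.5,"wx":0,"wy":0,"wz":0,"jaw":0.2},
    {"x":0,"y":0,"z":0.5,"wx":0,"wy":0,"wz":0,"jaw":0.2},
    {"x":0,"y":0,"z":0.5,"wx":0,"wy":0,"wz":0,"jaw":0.2},
    {"x":0,"y":0,"z":0.35,"wx":0,"wy":0,"wz":0,"jaw":0.2},
    {"x":0,"y":0,"z":0.15,"wx":0,"wy":0,"wz":0,"jaw":0.2},
    {"x":0,"y":0,"z":0.05,"wx":0,"wy":0,"wz":0,"jaw":0.2},
    {"x":0,"y":0,"z":0,"wx":0,"wy":0,"wz":0,"jaw":0.2},
    {"x":0,"y":0,"z":0,"wx":0,"wy":0,"wz":0,"jaw":0.2}
  ]
}}

```text
time_s: 55.98
ee_pos: [0.4345, -0.1058, 0.0284]
tcp_rot: [[0.078, 0.997, 0.001], [0.997, -0.078, -0.0], [-0.0, 0.001, -1.0]]
contact_force: [-0.7, 0.4, -2.5]
grip_width: 0.0298
grasp_force: 44.9
```

>>> {"op": "drive_tool", "data": {
  "targets": [
    {"x":0,"y":0,"z":0.05,"wx":0,"wy":0,"wz":0,"jaw":0.2},
    {"x":0,"y":0,"z":0,"wx":0,"wy":0,"wz":0,"jaw":0.46},
    {"x":0,"y":0,"z":0,"wx":0,"wy":0,"wz":0,"jaw":0.46},
    {"x":0,"y":0,"z":0,"wx":0,"wy":0,"wz":0,"jaw":0.46},
    {"x":0,"y":0,"z":0,"wx":0,"wy":0,"wz":0,"jaw":0.46},
    {"x":0,"y":0,"z":-0.4,"wx":0,"wy":0,"wz":0,"jaw":0.46},
    {"x":0,"y":0,"z":-0.8,"wx":0,"wy":0,"wz":0,"jaw":0.46},
    {"x":0,"y":0,"z":-0.8,"wx":0,"wy":0,"wz":0,"jaw":0.46},
    {"x":0,"y":0,"z":-0.8,"wx":0,"wy":0,"wz":0,"jaw":0.46},
    {"x":0,"y":0,"z":-0.9,"wx":0,"wy":0,"wz":0,"jaw":0.46},
    {"x":0,"y":0,"z":-0.9,"wx":0,"wy":0,"wz":0,"jaw":0.3},
    {"x":0,"y":0,"z":-0.9,"wx":0,"wy":0,"wz":0,"jaw":0.3}
  ]
}}

```text
time_s: 56.98
ee_pos: [0.4336, -0.1056, 0.1658]
tcp_rot: [[0.078, 0.997, 0.0], [0.997, -0.078, -0.0], [-0.0, 0.0, -1.0]]
contact_force: [0.6, -0.4, 0.5]
grip_width: 0.0312
grasp_force: 0.0
```

>>> {"op": "drive_tool", "data": {
  "targets": [
    {"x":0,"y":0,"z":-0.9,"wx":0,"wy":0,"wz":0.018,"jaw":0.3},
    {"x":0,"y":0,"z":-0.9,"wx":0,"wy":0,"wz":0,"jaw":0.3},
    {"x":0,"y":0,"z":-0.9,"wx":0,"wy":0,"wz":0,"jaw":0.3},
    {"x":0,"y":0,"z":-0.9,"wx":0,"wy":0,"wz":0,"jaw":0.3},
    {"x":0,"y":0,"z":0,"wx":0,"wy":0,"wz":0,"jaw":0.3},
    {"x":0,"y":0,"z":0,"wx":0,"wy":0,"wz":0,"jaw":0.3}
  ]
}}

```text
time_s: 57.48
ee_pos: [0.4344, -0.1058, 0.2555]
tcp_rot: [[0.106, 0.994, 0.003], [0.994, -0.106, -0.001], [-0.0, 0.003, -1.0]]
contact_force: [0.3, -0.2, 0.1]
grip_width: 0.0278
grasp_force: 0.0
```

Run:
```python
from h import *
k=lift(.1,-.036); rel((*k,.27),(*k,.1705))
for n in("top","scene"):
    p,d=snap(n,n+"11"); C=cloud(n,d); X,Y,Z=np.moveaxis(C,-1,0)
    roi=(d>0)&(abs(X-.435)<.055)&(abs(Y+.078)<.08)
    m=roi&(p.max(-1)<60)&(Z>.06)&(Z<.1); b=roi&(abs(Z-.052)<.007)&(p.max(-1)>=60)
    print(n,"sleeve",np.median(C[m],0).round(4),"boss",C[b].mean(0).round(4),np.median(Z[b]))
    kk=(d>0)&(p.max(-1)<60)&(np.hypot(X-k[0],Y-k[1])<.03)&(Z>.165)&(Z<.2)
    if kk.sum()>5: print(" knob",kk.sum(),np.median(C[kk],0).round(4),np.percentile(Z[kk],90).round(4),cv2.minAreaRect((C[kk][:,:2]*1000).astype(np.float32)))
```

```text
t 57.48 p [ 0.4344 -0.1058  0.2555] yaw(y) -6.1 q6 -7.8 F [ 0.3 -0.2  0.1] w 0.0278
[0.6277 0.215  0.27  ] -> [13.581  6.327 -0.564]
[0.6277 0.215  0.1705] -> [ 2.00e-03 -1.20e-02  3.98e+00]
top sleeve [ 0.4394 -0.0427  0.0744] boss [ 0.4293 -0.0444  0.0557] 0.05570408745454625
 knob 67 [0.6251 0.2158 0.1858] 0.1899 ((625.4057006835938, 214.6981964111328), (33.70637893676758, 15.081504821777344), 79.17523956298828)
scene sleeve [ 0.4387 -0.0579  0.0707] boss [ 0.4336 -0.0988  0.0517] 0.05239497383252123
```

>>> {"op": "drive_tool", "data": {
  "targets": [
    {"x":0.849,"y":0.395,"z":-0.3,"wx":0,"wy":0,"wz":0,"jaw":0.3},
    {"x":0.849,"y":0.395,"z":-0.3,"wx":0,"wy":0,"wz":0,"jaw":0.3},
    {"x":0.849,"y":0.395,"z":0,"wx":0,"wy":0,"wz":0,"jaw":0.3},
    {"x":0.849,"y":0.395,"z":0,"wx":0,"wy":0,"wz":0,"jaw":0.3},
    {"x":0.849,"y":0.395,"z":0,"wx":0,"wy":0,"wz":0,"jaw":0.3},
    {"x":0.849,"y":0.395,"z":0,"wx":0,"wy":0,"wz":0,"jaw":0.3},
    {"x":0.849,"y":0.395,"z":0,"wx":0,"wy":0,"wz":0,"jaw":0.3},
    {"x":0.849,"y":0.395,"z":0,"wx":0,"wy":0,"wz":0,"jaw":0.3},
    {"x":0.849,"y":0.395,"z":0,"wx":0,"wy":0,"wz":0,"jaw":0.3},
    {"x":0.849,"y":0.395,"z":0,"wx":0,"wy":0,"wz":0,"jaw":0.3},
    {"x":0.849,"y":0.395,"z":0,"wx":0,"wy":0,"wz":0,"jaw":0.3},
    {"x":0.849,"y":0.395,"z":0,"wx":0,"wy":0,"wz":0,"jaw":0.3}
  ]
}}

```text
time_s: 58.58
ee_pos: [0.5784, 0.1359, 0.2672]
tcp_rot: [[0.106, 0.994, -0.003], [0.994, -0.106, -0.001], [-0.001, -0.003, -1.0]]
contact_force: [-1.1, -0.4, 0.3]
grip_width: 0.0278
grasp_force: 0.0
```

>>> {"op": "drive_tool", "data": {
  "targets": [
    {"x":0.849,"y":0.395,"z":0,"wx":0,"wy":0,"wz":0,"jaw":0.3},
    {"x":0.849,"y":0.395,"z":0,"wx":0,"wy":0,"wz":0,"jaw":0.3},
    {"x":0.849,"y":0.395,"z":0,"wx":0,"wy":0,"wz":0,"jaw":0.3},
    {"x":0.849,"y":0.395,"z":0,"wx":0,"wy":0,"wz":0,"jaw":0.3},
    {"x":0,"y":0,"z":0.4,"wx":0,"wy":0,"wz":0,"jaw":0.3},
    {"x":0,"y":0,"z":0.4,"wx":0,"wy":0,"wz":0,"jaw":0.3},
    {"x":0,"y":0,"z":0.4,"wx":0,"wy":0,"wz":0,"jaw":0.3},
    {"x":0,"y":0,"z":0.4,"wx":0,"wy":0,"wz":0,"jaw":0.3},
    {"x":0,"y":0,"z":0.4,"wx":0,"wy":0,"wz":0,"jaw":0.3},
    {"x":0,"y":0,"z":0.4,"wx":0,"wy":0,"wz":0,"jaw":0.3},
    {"x":0,"y":0,"z":0,"wx":0,"wy":0,"wz":0,"jaw":0.3},
    {"x":0,"y":0,"z":0,"wx":0,"wy":0,"wz":0,"jaw":0.3}
  ]
}}

```text
time_s: 59.58
ee_pos: [0.6266, 0.2148, 0.2083]
tcp_rot: [[0.107, 0.994, -0.001], [0.994, -0.107, -0.0], [-0.001, -0.001, -1.0]]
contact_force: [0.3, 0.1, 1.0]
grip_width: 0.0276
grasp_force: 0.0
```

Run:
```python
from h import *
k=lift(.1,-.036); rel((*k,.1705))
```

```text
t 59.58 p [0.6266 0.2148 0.2083] yaw(y) -6.12 q6 24.9 F [0.3 0.1 1. ] w 0.0276
[0.6277 0.215  0.1705] -> [0.015 0.044 1.511]
```

Descend, grip, lift 4 mm, turn back 75° clockwise.

>>> {"op": "drive_tool", "data": {
  "targets": [
    {"x":0.01,"y":0.03,"z":0.5,"wx":0,"wy":0,"wz":0,"jaw":0.3},
    {"x":0,"y":0,"z":0.5,"wx":0,"wy":0,"wz":0,"jaw":0.3},
    {"x":0,"y":0,"z":0.5,"wx":0,"wy":0,"wz":0,"jaw":0.3},
    {"x":0,"y":0,"z":0,"wx":0,"wy":0,"wz":0,"jaw":0.3},
    {"x":0,"y":0,"z":0,"wx":0,"wy":0,"wz":0,"jaw":0.05},
    {"x":0,"y":0,"z":0,"wx":0,"wy":0,"wz":0,"jaw":0.05},
    {"x":0,"y":0,"z":0,"wx":0,"wy":0,"wz":0,"jaw":0.05},
    {"x":0,"y":0,"z":0,"wx":0,"wy":0,"wz":0,"jaw":0.05},
    {"x":0,"y":0,"z":-0.08,"wx":0,"wy":0,"wz":0,"jaw":0.05},
    {"x":0,"y":0,"z":-0.08,"wx":0,"wy":0,"wz":0,"jaw":0.05},
    {"x":0,"y":0,"z":0,"wx":0,"wy":0,"wz":0,"jaw":0.05},
    {"x":0,"y":0,"z":0,"wx":0,"wy":0,"wz":0,"jaw":0.05}
  ],
  "grip_force": 45
}}

```text
time_s: 60.58
ee_pos: [0.6275, 0.2155, 0.1748]
tcp_rot: [[0.106, 0.994, -0.001], [0.994, -0.106, 0.0], [-0.0, -0.001, -1.0]]
contact_force: [1.4, 3.3, -12.0]
grip_width: 0.0124
grasp_force: 45.0
```

>>> {"op": "drive_tool", "data": {
  "targets": [
    {"x":0,"y":0,"z":0,"wx":0,"wy":0,"wz":0.07,"jaw":0.05},
    {"x":0,"y":0,"z":0,"wx":0,"wy":0,"wz":0.07,"jaw":0.05},
    {"x":0,"y":0,"z":0,"wx":0,"wy":0,"wz":0.07,"jaw":0.05},
    {"x":0,"y":0,"z":0,"wx":0,"wy":0,"wz":0.07,"jaw":0.05},
    {"x":0,"y":0,"z":0,"wx":0,"wy":0,"wz":0.07,"jaw":0.05},
    {"x":0,"y":0,"z":0,"wx":0,"wy":0,"wz":0.07,"jaw":0.05},
    {"x":0,"y":0,"z":0,"wx":0,"wy":0,"wz":0.07,"jaw":0.05},
    {"x":0,"y":0,"z":0,"wx":0,"wy":0,"wz":0.07,"jaw":0.05},
    {"x":0,"y":0,"z":0,"wx":0,"wy":0,"wz":0.07,"jaw":0.05},
    {"x":0,"y":0,"z":0,"wx":0,"wy":0,"wz":0.07,"jaw":0.05},
    {"x":0,"y":0,"z":0,"wx":0,"wy":0,"wz":0.07,"jaw":0.05},
    {"x":0,"y":0,"z":0,"wx":0,"wy":0,"wz":0.063,"jaw":0.05}
  ]
}}

```text
time_s: 61.58
ee_pos: [0.6267, 0.2161, 0.1746]
tcp_rot: [[0.989, 0.15, -0.002], [0.15, -0.989, 0.001], [-0.002, -0.001, -1.0]]
contact_force: [-1.6, 6.0, -11.7]
grip_width: 0.0123
grasp_force: 45.0
```

>>> {"op": "drive_tool", "data": {
  "targets": [
    {"x":0,"y":0,"z":0.1,"wx":0,"wy":0,"wz":0,"jaw":0.05},
    {"x":0,"y":0,"z":0.1,"wx":0,"wy":0,"wz":0,"jaw":0.05},
    {"x":0,"y":0,"z":0.1,"wx":0,"wy":0,"wz":0,"jaw":0.05},
    {"x":0,"y":0,"z":0.1,"wx":0,"wy":0,"wz":0,"jaw":0.05},
    {"x":0,"y":0,"z":0,"wx":0,"wy":0,"wz":0,"jaw":0.05}
  ]
}}

```text
time_s: 62.0
ee_pos: [0.6268, 0.2161, 0.1649]
tcp_rot: [[0.988, 0.155, -0.002], [0.155, -0.988, 0.001], [-0.002, -0.001, -1.0]]
contact_force: [-2.7, 5.0, -7.1]
grip_width: 0.0126
grasp_force: 45.0
```

>>> {"op": "drive_tool", "data": {
  "targets": [
    {"x":0,"y":0,"z":0.03,"wx":0,"wy":0,"wz":0,"jaw":0.05},
    {"x":0,"y":0,"z":0,"wx":0,"wy":0,"wz":0,"jaw":0.3},
    {"x":0,"y":0,"z":0,"wx":0,"wy":0,"wz":0,"jaw":0.3},
    {"x":0,"y":0,"z":0,"wx":0,"wy":0,"wz":0,"jaw":0.3},
    {"x":0,"y":0,"z":0,"wx":0,"wy":0,"wz":0,"jaw":0.3},
    {"x":0,"y":0,"z":-0.4,"wx":0,"wy":0,"wz":0,"jaw":0.3},
    {"x":0,"y":0,"z":-0.8,"wx":0,"wy":0,"wz":0,"jaw":0.3},
    {"x":0,"y":0,"z":-0.8,"wx":0,"wy":0,"wz":0,"jaw":0.3},
    {"x":0,"y":0,"z":-0.8,"wx":0,"wy":0,"wz":0,"jaw":0.3},
    {"x":0,"y":0,"z":-0.8,"wx":0,"wy":0,"wz":0,"jaw":0.3},
    {"x":0,"y":0,"z":-0.8,"wx":0,"wy":0,"wz":0,"jaw":0.3}
  ]
}}

```text
time_s: 62.92
ee_pos: [0.628, 0.2153, 0.2769]
tcp_rot: [[0.988, 0.155, 0.001], [0.155, -0.988, 0.0], [0.001, 0.0, -1.0]]
contact_force: [-0.1, 1.6, -0.6]
grip_width: 0.0275
grasp_force: 0.0
```

>>> {"op": "drive_tool", "data": {
  "targets": [
    {"x":-0.2,"y":0.9,"z":0,"wx":0,"wy":0,"wz":0,"jaw":0.3},
    {"x":-0.2,"y":0.9,"z":0,"wx":0,"wy":0,"wz":0,"jaw":0.3},
    {"x":-0.2,"y":0.9,"z":0,"wx":0,"wy":0,"wz":0,"jaw":0.3},
    {"x":-0.2,"y":0.9,"z":0,"wx":0,"wy":0,"wz":0,"jaw":0.3},
    {"x":-0.2,"y":0.9,"z":0,"wx":0,"wy":0,"wz":0,"jaw":0.3},
    {"x":-0.2,"y":0.9,"z":0,"wx":0,"wy":0,"wz":0,"jaw":0.3},
    {"x":-0.2,"y":0.9,"z":0,"wx":0,"wy":0,"wz":0,"jaw":0.3},
    {"x":-0.2,"y":0.9,"z":0,"wx":0,"wy":0,"wz":0,"jaw":0.3},
    {"x":-0.2,"y":0.9,"z":0,"wx":0,"wy":0,"wz":0,"jaw":0.3},
    {"x":-0.2,"y":0.9,"z":0,"wx":0,"wy":0,"wz":0,"jaw":0.3},
    {"x":-0.2,"y":0.9,"z":0,"wx":0,"wy":0,"wz":0,"jaw":0.3},
    {"x":-0.2,"y":0.9,"z":0,"wx":0,"wy":0,"wz":0,"jaw":0.3}
  ]
}}

```text
time_s: 63.92
ee_pos: [0.6105, -0.0619, 0.276]
tcp_rot: [[0.988, 0.155, 0.001], [0.155, -0.988, -0.0], [0.001, 0.0, -1.0]]
contact_force: [1.0, 0.3, 0.6]
grip_width: 0.0277
grasp_force: 0.0
```

>>> {"op": "drive_tool", "data": {
  "targets": [
    {"x":-0.2,"y":0.9,"z":0,"wx":0,"wy":0,"wz":0,"jaw":0.3},
    {"x":-0.2,"y":0.9,"z":0,"wx":0,"wy":0,"wz":0,"jaw":0.3},
    {"x":-0.2,"y":0.9,"z":0,"wx":0,"wy":0,"wz":0,"jaw":0.3},
    {"x":-0.2,"y":0.9,"z":0,"wx":0,"wy":0,"wz":0,"jaw":0.3},
    {"x":-0.2,"y":0.9,"z":0,"wx":0,"wy":0,"wz":0,"jaw":0.3},
    {"x":-0.2,"y":0.9,"z":0,"wx":0,"wy":0,"wz":0,"jaw":0.3},
    {"x":-0.2,"y":0.9,"z":0,"wx":0,"wy":0,"wz":0,"jaw":0.3},
    {"x":-0.2,"y":0.9,"z":0,"wx":0,"wy":0,"wz":0,"jaw":0.3},
    {"x":0,"y":0,"z":0,"wx":0,"wy":0,"wz":0,"jaw":0.3},
    {"x":0,"y":0,"z":0,"wx":0,"wy":0,"wz":0,"jaw":0.3}
  ]
}}

```text
time_s: 64.75
ee_pos: [0.5988, -0.2457, 0.2755]
tcp_rot: [[0.988, 0.153, 0.001], [0.153, -0.988, -0.0], [0.001, 0.0, -1.0]]
contact_force: [0.2, 0.1, 0.2]
grip_width: 0.0275
grasp_force: 0.0
```

Run:
```python
from h import *
st(); k=lift(.1,-.036)
ps,ds=[],[]
for i in range(40):
    p,d=snap("top"); ps.append(p.astype(np.float32)); ds.append(d)
P=np.mean(ps,0); D=np.median(ds,0); C=cloud("top",D); np.savez("top12.npz",p=P.astype(np.uint8),d=D)
X,Y,Z=np.moveaxis(C,-1,0); L=np.stack([(C[...,:2]-O)@LX,(C[...,:2]-O)@LY,Z],-1)*1000
for v in range(249,254): print(v," ".join("%d:%d,%d,%.1f(%d %d %d)"%(u,*L[v,u],*P[v,u]) for u in range(219,226)))
kk=(D>0)&(P.max(-1)<60)&(np.hypot(X-k[0],Y-k[1])<.03)&(Z>.15)&(Z<.2); print("knob",kk.sum(),np.percentile(Z[kk],[50,90]).round(4),cv2.minAreaRect((C[kk][:,:2]*1000).astype(np.float32)))
m=(D>0)&(P.max(-1)<60)&(np.abs(L[...,0]+55)<50)&(np.abs(L[...,1])<95)&(Z>.16)&(Z<.2)
n,lab,s,_=cv2.connectedComponentsWithStats(m.astype(np.uint8))
for i in range(1,n):
    if s[i,4]>15: print("cap",s[i,4],np.median(L[lab==i],0).round(1))
roi=(D>0)&(abs(X-.435)<.055)&(abs(Y+.078)<.08)
m=roi&(P.max(-1)<60)&(Z>.06)&(Z<.1); b=roi&(abs(Z-.052)<.004)&(P.max(-1)>=60)
print("sleeve",np.median(C[m],0).round(4),"boss",C[b].mean(0).round(4)); print("plate",L[249:253,226:231,2].mean(), "head",np.median(Z[(abs(L[...,0]-78)<30)&(abs(L[...,1])<70)&(abs(Z-.146)<.01)]))
```

```text
t 64.75 p [ 0.5988 -0.2457  0.2755] yaw(y) -81.19 q6 58.7 F [0.2 0.1 0.2] w 0.0275
249 219:57,119,11.8(92 93 93) 220:56,116,11.6(72 76 76) 221:55,112,12.3(71 74 74) 222:55,110,10.6(72 75 76) 223:54,106,11.5(83 86 85) 224:34,84,98.2(132 134 130) 225:34,81,97.7(150 151 147)
250 219:31,97,109.9(77 76 77) 220:34,97,95.8(67 64 67) 221:34,95,92.7(67 64 59) 222:51,110,12.0(82 80 76) 223:51,106,12.5(84 87 87) 224:31,85,97.1(109 111 108) 225:30,81,97.9(120 122 119)
251 219:28,97,110.0(98 97 96) 220:30,97,99.4(70 67 65) 221:30,94,95.4(90 72 47) 222:30,92,91.2(105 86 62) 223:30,89,91.9(70 68 72) 224:28,85,95.1(99 99 97) 225:27,82,98.2(124 125 121)
252 219:28,101,96.6(78 76 79) 220:28,98,95.8(78 76 79) 221:27,95,94.9(63 56 53) 222:28,93,89.2(71 62 54) 223:42,105,21.7(58 57 60) 224:42,102,20.7(94 95 93) 225:24,82,97.3(124 125 121)
253 219:25,101,96.7(84 81 85) 220:25,98,95.1(83 81 84) 221:24,96,94.5(78 78 79) 222:28,97,75.5(73 73 74) 223:30,97,62.4(74 74 74) 224:38,103,20.4(91 91 89) 225:21,83,98.1(127 129 124)
knob 84 [0.1781 0.1803] ((626.366455078125, 215.12698364257812), (32.732521057128906, 23.856721878051758), 0.3548443913459778)
cap 75 [-42.6 -55.9 183.3]
cap 69 [-41.7  49.7 183.2]
cap 76 [-69.1  -3.5 183.3]
sleeve [ 0.4365 -0.0476  0.0766] boss [ 0.4343 -0.1051  0.0518]
plate 97.73448223997636 head 0.14619233143887822
```

```bash
python3 -c "
from bench import manip
print(manip.finish_job())"
```

```text
the job is handed in; nothing more can be done
None
```

I handed the job in after about 67 s of robot time, but no verdict came back. By my last top-camera readings all three bottles stand on the raised platform, the pointer is level with the set mark (closest pixels within about 1 mm, 4 mm per-pixel scatter at worst), the crank lies flat in its tray and the spring pin is back in.

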